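# Clear a finished test run into the sharps bin

## Task

Clear up after the test run: slide open the closure on the lid of the yellow sharps bin, then post every used test cartridge lying on the bench edge-on through the narrow slot, and pull each used transfer pipette out of its tube in the rack and drop it in through the same slot. When all of it is inside, slide the closure fully shut again. Leave the green-capped vial standing and the well plate where it is.

Things in the scene. Friction and masses are not known exactly. Their poses are not given: they have to be found in the camera images.
- cart0: A used test cartridge: a flat white plastic plate 62 x 40 x 10 mm (its x, y, z), 24 g, with a grey window, a dark round spot and ridges on its face (+z). Origin at the centre of the plate, 5 mm above the bench as it lies. It starts flat, face up, its long side within 35 degrees of the robot's x. Three to five of the five are present (None if absent).
- cart1: A used test cartridge: a flat white plastic plate 62 x 40 x 10 mm (its x, y, z), 24 g, with a grey window, a dark round spot and ridges on its face (+z). Origin at the centre of the plate, 5 mm above the bench as it lies. It starts flat, face up, its long side within 35 degrees of the robot's x. Three to five of the five are present (None if absent).
- cart2: A used test cartridge: a flat white plastic plate 62 x 40 x 10 mm (its x, y, z), 24 g, with a grey window, a dark round spot and ridges on its face (+z). Origin at the centre of the plate, 5 mm above the bench as it lies. It starts flat, face up, its long side within 35 degrees of the robot's x. Three to five of the five are present (None if absent).
- cart3: A used test cartridge: a flat white plastic plate 62 x 40 x 10 mm (its x, y, z), 24 g, with a grey window, a dark round spot and ridges on its face (+z). Origin at the centre of the plate, 5 mm above the bench as it lies. It starts flat, face up, its long side within 35 degrees of the robot's x. Three to five of the five are present (None if absent).
- cart4: A used test cartridge: a flat white plastic plate 62 x 40 x 10 mm (its x, y, z), 24 g, with a grey window, a dark round spot and ridges on its face (+z). Origin at the centre of the plate, 5 mm above the bench as it lies. It starts flat, face up, its long side within 35 degrees of the robot's x. Three to five of the five are present (None if absent).
- pip0: A used transfer pipette, milky plastic, 152 mm long, 12 g. Origin at its tip, z along it to the bulb: 6 mm stem to 107 mm, bulb 11 mm in diameter to 144 mm, flat crimped end 12 x 4 mm to 152 mm. It starts tip down in the open tube tube0 of the rack, leaning up to 8 degrees, tip 12 mm above the bench. One or two of the two are present (None if absent).
- bulb0 (a point): The point on the axis of pipette pip0 in the middle of its bulb, 126 mm from the tip: the place to grip it (11 mm wide).
- tube0 (a point): Centre of the mouth of an open specimen tube in the rack, 86 mm above the bench; bore 15 mm, inner floor 12 mm above the bench. The capped tubes beside it end at 92 mm.
- pip1: A used transfer pipette, milky plastic, 152 mm long, 12 g. Origin at its tip, z along it to the bulb: 6 mm stem to 107 mm, bulb 11 mm in diameter to 144 mm, flat crimped end 12 x 4 mm to 152 mm. It starts tip down in the open tube tube1 of the rack, leaning up to 8 degrees, tip 12 mm above the bench. One or two of the two are present (None if absent).
- bulb1 (a point): The point on the axis of pipette pip1 in the middle of its bulb, 126 mm from the tip: the place to grip it (11 mm wide).
- tube1 (a point): Centre of the mouth of an open specimen tube in the rack, 86 mm above the bench; bore 15 mm, inner floor 12 mm above the bench. The capped tubes beside it end at 92 mm.
- bin: The sharps bin, fixed: a hollow yellow box 170 (x) x 200 (y) mm, walls and floor 5 mm, with a red lid 182 x 212 x 6 mm, its upper face 170 mm above the bench. Origin at the centre of the underside. A slot through the lid's middle, 18 mm wide (x), 52 mm long (y), is the only way in. Two guide strips, 7 mm high, 6 mm wide, stand on the lid at y = +-37 mm, from x = -32 to 68 mm.
- slot (a point): Centre of the slot, at the upper face of the lid (170 mm above the bench); axes as bin (x across the 18 mm width, y along the 52 mm length).
- shutter (a joint): The bin's sliding closure, in m: 0 = fully shut, 0.036 = fully open. A white plate 34 x 66 x 3 mm on the lid that slides along the bin's +x to open and -x to shut; it leaves the slot clear above 0.026 and stays where it is left (1.5 N of friction). At the start it is within 4 mm of shut.
- shutter_tab (a point): Centre of the closure's upright tab, 12 mm (bin x) x 34 mm (bin y), standing from 173 to 198 mm above the bench (this point is at 186 mm). It moves with the closure; at 0 it stands right over the slot.
- vial: A reagent vial with a green cap, 24 mm in diameter, 50 mm high, standing free on the bench: to be left standing. Origin at the centre of its foot, z up.
- plate: A white 96-well plate, 85 x 127 x 14 mm, lying free on the bench behind the cartridges: to be left where it is. Origin at the centre of its underside.

How it is judged:
By the outcome, as a careful person would: the job done as asked, in the order asked, and still so for the second after the job is handed in, with the robot touching nothing.
Of cart0, cart1, cart2, cart3, cart4 only 3 to 5 are there at a start; the rules pass over those that are not, and their reading is None.
Of pip0, pip1 only 1 to 2 are there at a start; the rules pass over those that are not, and their reading is None.
At some moment in a run one of cart0, cart1, cart2, cart3, cart4 may be knocked a few centimetres aside while the robot is not near it.
Once in a run the grip may slacken for a moment while it holds something.
It also fails if it takes over 210 s, if anything falls off the work surface, if the arm or the gripper's body presses on something with over 40 N, if the wrist force passes 120 N, or if a joint passes its speed limit or range.

## Robot

A 6-joint arm with a two-finger parallel gripper is mounted at the origin on the work surface. World frame = base frame: x ahead of the robot, y to its left, z up, the work surface at z = 0. Lengths are in m, angles in degrees, forces in N, time in s.
With the tool pointing down it reaches from about 0.4 to 0.825 m from the base axis. Payload 7 kg.
Tool frame: the origin (TCP) lies at the very end of the fingers, on their centre line; the grasp point (between the pads) lies behind it (r.grasp_offset is the z of the grasp point in the tool frame, in m); z points along the fingers, y is the direction in which the jaws open and shut (so a half turn about z gives the same grasp; the last joint's range is limited). The gripper opens to 88 mm and grips with 3 to 60 N. Pads are 19 mm wide; open, the fingers measure 130 mm over their backs; the gripper's body (78 mm by 193 mm) begins 47 mm behind the grasp point.
Start: joints at [85.892, 20.546, 0.682, 0, -70.136, -16.507], TCP at [0.238, 0.632, 0.227] pointing down, gripper open.
Joint ranges: [-176.03, 176.03], [-82.01, 121.73], [-58.28, 71.71], [-173.87, 95.51], [-174.79, -0.11], [-173.66, 173.66]. Speed limits (degrees/s): [136.94, 136.94, 172.46, 180, 180, 180].

## Interface

Orientations are given as [roll, pitch, yaw] about the fixed x, y, z axes, in that order (R = Rz(yaw) Ry(pitch) Rx(roll)).
In Python, from plant import r gives the robot as it stands. The module is installed in compiled form; this text tells all that it offers.
- The arm moves only by the tool servo_tool, never from a script. Its argument "targets" is a list of rows, each an object of numbers: "dx", "dy", "dz": the shift along the world's x, y, z in cm; "spin": the turn about the world's z in rad; "grip": the opening in per cent of the stroke, from 0 (shut) to 100 (fully open). A call has exactly 10 rows; each row is the pose to reach, as a shift and turn from the pose commanded when the call began; what a row does not reach only later rows make up. A row lasts 1/12 s, in which the tool goes at most 41.7 mm and 7.16 degrees, less where a joint would pass 70% of its speed; a pose out of reach is approached as far as the arm can. A call with a gripper value outside its range is refused whole. The fingers move at their own pace and stop on an object; "squeeze" is the grip in N (left out, the last holds). Time passes only in rows, so rows that repeat a pose let the fingers close, or fill a call up. It gives the time, the measured TCP pose, the force and the opening at its end, in the units of the state.
- r.get_state(): the state, without advancing time (a new reading comes with each control period).
- r.capture(name): name is "scene" or "side" or "wrist"; returns the picture (400x640x3 uint8, blue, green, red); there is no depth.
- r.get_calibration(name): a dict with "K" (3x3 intrinsics, pixels), "extrinsics" (4x4, takes a point from camera to world coordinates). Camera axes: x right, y down, z forward; pixel columns grow to the right and rows downward; lengths in m; the calibration is good to about 2 mm. A picture is of the moment at which its call begins: read the wrist's pose just before it. get_calibration takes no time and is no camera call; for the wrist camera it gives the pose at the moment of the call.
- r.close_job(): hands the job in, once; it reports no verdict.
Trained networks look in the newest picture that a camera, given by its name, has taken for a name from the list of things; names that differ only in an ending like _2 or _b are one class to them, and where a whole thing is asked for, a point or a joint stands for the part that bears it (a point fixed in the world has none). Each returns a list of dicts, best first, with "p" (0 to 1); they miss things now and then, are a little off and sometimes report something else, mostly with a low value. They report only what shows in the picture. A call takes as long as a camera call.
- r.cut_out(name, camera): "mask" (400x640 bool, what is visible of it) and "extent" ([left, top, right, bottom] in pixels, round what is visible of it).
The state is a dict: "time_s": time; "joints": joint angles; "qd": joint speeds; "joint_torque": joint torques, N m; "tcp_pos": TCP position; "eef_rot": TCP orientation; "contact_force": force on the tool from outside, world axes, zero at the start; "moment": the same for the moment, N m; "gripper_width": finger opening in m.
Only numpy, scipy, OpenCV 4.12 (cv2) and the standard library are available. Lean on these libraries where they do the work, as an engineer would, in place of code of your own. Each camera call takes 0.05 s, during which the arm holds its last target. There are 200 camera calls.

## Working session

There is one attempt and no reset: what is moved stays moved. The work goes in short steps, Python scripts to look and compute and a tool call to move; the robot and the scene stay as the last step left them, time stands still between calls to the robot, and variables do not carry over. Pictures are saved under pics/ and viewed, about 12 in all and at most 16, crops included, and the job is handed in when it is done.

Besides the shell and the picture viewer there is one more tool, called after "Request:" in YAML: its name, and indented under it one key for each argument. servo_tool: Moves the arm, as the interface text tells. Its arguments: {"type":"object","properties":{"targets":{"type":"array"},"squeeze":{"type":"number"}},"required":["targets"]}

```bash
ls; mkdir -p pics; python3 - <<'E'
from plant import r
import cv2,numpy as np
s=r.get_state();print(s['time_s'],s['tcp_pos'],s['eef_rot'],s['gripper_width'],r.grasp_offset)
for n in ['scene','side','wrist']:
    im=r.capture(n);cv2.imwrite(f'pics/{n}0.png',im)
    c=r.get_calibration(n);print(n,np.round(c['K'],1).tolist(),np.round(c['extrinsics'],3).tolist())
    if n!='wrist':
        for t in ['cart0','pip0','bin','shutter','vial','plate','tube0']:
            try:
                for d in r.cut_out(t,n):
                    print(n,t,round(d['p'],2),d['extent'],int(d['mask'].sum()))
            except Exception as e: print(t,e)
E
```

```text
pics
0.0 [0.23750921 0.63132673 0.22562716] [ 1.79906450e+02 -9.96508350e-03 -2.06219585e+01] 0.08732356536822301 -0.0188
scene [[395.1, 0.0, 325.2], [0.0, 395.1, 195.8], [0.0, 0.0, 1.0]] [[-0.659, 0.427, -0.619, 1.171], [0.752, 0.371, -0.545, 0.464], [-0.003, -0.825, -0.566, 0.682], [0.0, 0.0, 0.0, 1.0]]
scene cart0 0.86 [323.0, 231.0, 343.7, 252.6] 298
scene cart0 0.7 [235.4, 151.0, 276.8, 205.5] 1430
scene cart0 0.63 [300.3, 190.3, 324.7, 203.1] 190
scene pip0 0.66 [247.8, 151.2, 253.0, 172.3] 65
scene pip0 0.58 [258.7, 136.2, 266.8, 158.6] 75
scene pip0 0.34 [466.0, 227.1, 505.4, 250.8] 531
scene bin 0.72 [417.7, 209.3, 558.8, 336.8] 14345
scene shutter 0.81 [463.3, 227.9, 504.3, 249.1] 457
scene vial 0.62 [305.2, 270.0, 314.6, 292.9] 224
scene vial 0.15 [230.3, 155.0, 276.2, 204.1] 1424
scene plate 0.72 [241.4, 245.1, 301.8, 289.0] 1452
scene tube0 0.83 [231.5, 156.2, 272.8, 205.5] 1493
side [[460.1, 0.0, 318.7], [0.0, 460.1, 212.7], [0.0, 0.0, 1.0]] [[0.775, -0.305, 0.554, 0.025], [-0.632, -0.345, 0.694, -0.719], [-0.021, -0.888, -0.46, 0.612], [0.0, 0.0, 0.0, 1.0]]
side cart0 
[... 208 characters left out ...]
8.8, 432.3, 352.6] 221
side bin 0.81 [164.3, 155.8, 273.8, 247.0] 7913
side bin 0.34 [205.5, 160.0, 231.6, 174.9] 247
side bin 0.24 [421.1, 310.6, 435.3, 351.7] 268
side shutter 0.66 [212.6, 156.6, 235.4, 172.1] 220
side shutter 0.52 [166.5, 156.2, 272.8, 246.4] 7862
side shutter 0.45 [358.6, 233.3, 420.4, 272.4] 1238
side vial 0.68 [349.4, 219.8, 360.6, 241.5] 182
side plate 0.62 [357.8, 234.3, 421.3, 273.2] 1272
side tube0 0.81 [403.0, 299.4, 458.9, 400.0] 4388
side tube0 0.42 [211.6, 158.9, 235.0, 171.8] 209
wrist [[300.6, 0.0, 315.2], [0.0, 300.6, 196.8], [0.0, 0.0, 1.0]] [[-0.351, -0.903, -0.246, 0.304], [-0.936, 0.339, 0.092, 0.606], [0.001, 0.262, -0.965, 0.385], [0.0, 0.0, 0.0, 1.0]]
```

View pics/scene0.png

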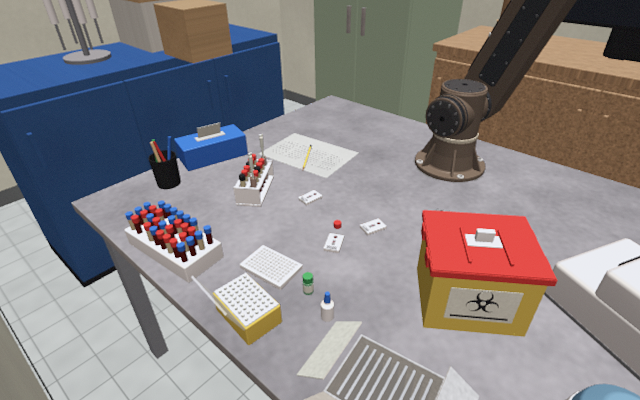

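View pics/side0.png

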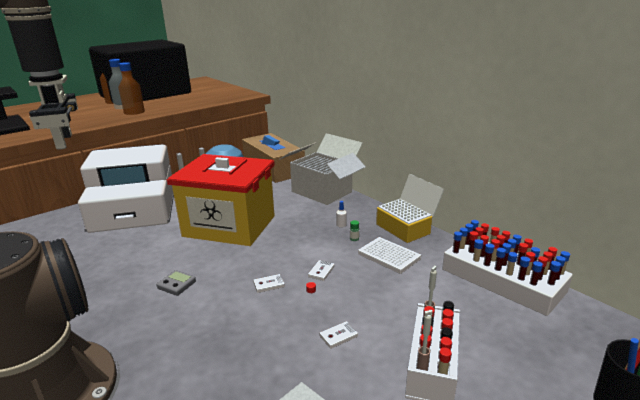

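```bash
cat > h.py <<'E'
from plant import r
import cv2,numpy as np
def cal(n):
    c=r.get_calibration(n);return np.array(c['K']),np.array(c['extrinsics'])
def ray(c,px):
    K,T=c;px=np.atleast_2d(px).astype(float)
    d=np.c_[(px-K[:2,2])/[K[0,0],K[1,1]],np.ones(len(px))]@T[:3,:3].T
    return T[:3,3],d
def plane(c,px,z):
    o,d=ray(c,px);return o+d*((z-o[2])/d[:,2])[:,None]
def tri(obs):
    A=0;b=0
    for c,p in obs:
        o,d=ray(c,p);d=d[0]/np.linalg.norm(d[0]);P=np.eye(3)-np.outer(d,d);A=A+P;b=b+P@o
    X=np.linalg.solve(A,b)
    return X
def proj(c,X):
    K,T=c;q=(np.atleast_2d(X)-T[:3,3])@T[:3,:3];return (q@K.T)[:,:2]/q[:,2:]
def mpts(m):
    y,x=np.nonzero(m);return np.c_[x,y]+0.0
def rect(c,mask,z):
    cs,_=cv2.findContours(mask.astype(np.uint8),0,2);k=max(cs,key=cv2.contourArea)[:,0]
    w=plane(c,k,z)[:,:2];(cx,cy),(a,b),an=cv2.minAreaRect((w*1000).astype(np.float32))
    if a<b:a,b,an=b,a,an+90
    an=(an+90)%180-90
    return round(cx,1),round(cy,1),round(a,1),round(b,1),round(an,1)
E
python3 - <<'E'
from h import *
C={n:cal(n) for n in['scene','side']}
ims={n:r.capture(n) for n in C}
for n in C:
    for t,z in [('cart0',.009),('plate',.012)]:
        for d in r.cut_out(t,n): print(n,t,round(d['p'],2),rect(C[n],d['mask'],z))
    for d in r.cut_out('pip0',n):
        p=mpts(d['mask']);print(n,'pip',round(d['p'],2),d['extent'],p[np.argmin(p[:,1])],p[np.argmax(p[:,1])])
    for d in r.cut_out('shutter',n)[:1]: print('sh',rect(C[n],d['mask'],.186))
    for d in r.cut_out('vial',n)[:1]: print('vial',rect(C[n],d['mask'],.025))
    h=cv2.cvtColor(ims[n],cv2.COLOR_BGR2HSV);m=((h[...,0]<8)|(h[...,0]>172))&(h[...,1]>150)&(h[...,2]>120)
    k,l,s,_=cv2.connectedComponentsWithStats(m.astype(np.uint8));i=1+np.argmax(s[1:,4])
    cs,_=cv2.findContours((l==i).astype(np.uint8),0,2);k=max(cs,key=cv2.contourArea)
    q=cv2.approxPolyDP(cv2.convexHull(k),4,True)[:,0];print('lid',q.tolist());print(np.round(plane(C[n],q,.17)[:,:2],3).tolist())
E
```

```text
scene cart0 0.75 (467.3, -212.4, 69.6, 48.8, -7.4)
scene cart0 0.72 (578.8, -28.7, 70.6, 40.0, 26.9)
scene cart0 0.55 (458.5, 10.5, 67.2, 44.9, -21.8)
scene plate 0.78 (743.8, -85.3, 134.1, 94.2, -83.2)
scene pip 0.59 [247.1, 150.5, 252.5, 170.9] [250. 153.] [251. 167.]
scene pip 0.47 [260.1, 136.6, 264.9, 155.0] [260. 135.] [263. 155.]
scene pip 0.38 [235.7, 153.9, 279.8, 205.4] [253. 155.] [258. 206.]
sh (534.9, 307.7, 63.8, 58.1, -56.2)
vial (734.1, 28.0, 66.1, 22.4, 43.9)
lid [[423, 211], [524, 217], [556, 279], [554, 285], [430, 275], [422, 239]]
[[0.515, 0.169], [0.394, 0.342], [0.539, 0.445], [0.556, 0.447], [0.675, 0.275], [0.599, 0.215]]
side cart0 0.88 (577.0, -33.4, 77.7, 48.8, 29.6)
side cart0 0.61 (463.7, -218.5, 64.7, 47.2, -8.2)
side cart0 0.59 (604.5, 527.8, 700.7, 360.8, 55.9)
side cart0 0.56 (454.9, 4.4, 60.3, 50.2, -19.2)
side plate 0.56 (738.1, -91.1, 140.9, 104.1, -82.0)
side pip 0.54 [427.0, 268.0, 437.5, 308.1] [433. 266.] [428. 305.]
side pip 0.49 [422.2, 310.7, 433.3, 352.5] [429. 310.] [422. 352.]
sh (527.9, 301.7, 78.8, 49.9, 49.4)
vial (740.4, 33.4, 105.0, 21.2, 46.5)
lid [[167, 180], [202, 154], [273, 160], [244, 188]]
[[0.388, 0.332], [0.538, 0.445], [0.661, 0.27], [0.506, 0.163]]
```

Request:
servo_tool:
  targets:
    - {"dx": 1, "dy": -2, "dz": 3, "spin": 0.1, "grip": 100}
    - {"dx": 4, "dy": -5, "dz": 6, "spin": 0.2}
    - {"dx": 6, "dy": -9, "dz": 9, "spin": 0.3}
    - {"dx": 8, "dy": -12, "dz": 10, "spin": 0.42}
    - {"dx": 10, "dy": -15, "dz": 10, "spin": 0.54}
    - {"dx": 12, "dy": -18.5, "dz": 10, "spin": 0.66}
    - {"dx": 14, "dy": -22, "dz": 10, "spin": 0.78}
    - {"dx": 16, "dy": -25, "dz": 10, "spin": 0.9}
    - {"dx": 18, "dy": -28, "dz": 10, "spin": 0.97}
    - {"dx": 20, "dy": -31, "dz": 10, "spin": 0.97}

```text
validation failed for argument at $.ta...
```

Request:
servo_tool:
  targets:
    - {"dx": 2, "dy": -3, "dz": 0, "spin": 0}
    - {"dx": 3.5, "dy": -5, "dz": 0, "spin": 0}
    - {"dx": 4, "dy": -5, "dz": 0, "spin": 0}
    - {"dx": 4, "dy": -5, "dz": 0, "spin": 0}
    - {"dx": 4, "dy": -5, "dz": 0, "spin": 0}
    - {"dx": 4, "dy": -5, "dz": 0, "spin": 0}
    - {"dx": 4, "dy": -5, "dz": 0, "spin": 0}
    - {"dx": 4, "dy": -5, "dz": 0, "spin": 0}
    - {"dx": 4, "dy": -5, "dz": 0, "spin": 0}
    - {"dx": 4, "dy": -5, "dz": 0, "spin": 0}

```text
validation failed for argument at $.ta...
```

Request:
servo_tool:
  targets:
    - {"dx": 1, "dy": -2, "dz": 3, "spin": 0.1, "grip": 100}
    - {"dx": 4, "dy": -5, "dz": 6, "spin": 0.2, "grip": 100}
    - {"dx": 6, "dy": -9, "dz": 9, "spin": 0.3, "grip": 100}
    - {"dx": 8, "dy": -12, "dz": 10, "spin": 0.42, "grip": 100}
    - {"dx": 10, "dy": -15, "dz": 10, "spin": 0.54, "grip": 100}
    - {"dx": 12, "dy": -18.5, "dz": 10, "spin": 0.66, "grip": 100}
    - {"dx": 14, "dy": -22, "dz": 10, "spin": 0.78, "grip": 100}
    - {"dx": 16, "dy": -25, "dz": 10, "spin": 0.9, "grip": 100}
    - {"dx": 18, "dy": -28, "dz": 10, "spin": 0.97, "grip": 100}
    - {"dx": 20, "dy": -31, "dz": 10, "spin": 0.97, "grip": 100}

```text
time_s: 2.28
tcp_pos: [0.4384, 0.3197, 0.3271]
eef_rot: [-180.0, -0.1, 35.2]
contact_force: [0.6, 0.7, 0.1]
gripper_width: 0.0877
```

Request:
servo_tool:
  targets:
    - {"dx": 2, "dy": -3, "dz": 0, "spin": 0, "grip": 100}
    - {"dx": 3.5, "dy": -5, "dz": 0, "spin": 0, "grip": 100}
    - {"dx": 4, "dy": -5, "dz": 0, "spin": 0, "grip": 100}
    - {"dx": 4, "dy": -5, "dz": 0, "spin": 0, "grip": 100}
    - {"dx": 4, "dy": -5, "dz": 0, "spin": 0, "grip": 100}
    - {"dx": 4, "dy": -5, "dz": 0, "spin": 0, "grip": 100}
    - {"dx": 4, "dy": -5, "dz": 0, "spin": 0, "grip": 100}
    - {"dx": 4, "dy": -5, "dz": 0, "spin": 0, "grip": 100}
    - {"dx": 4, "dy": -5, "dz": 0, "spin": 0, "grip": 100}
    - {"dx": 4, "dy": -5, "dz": 0, "spin": 0, "grip": 100}

```text
time_s: 3.12
tcp_pos: [0.4774, 0.2722, 0.3266]
eef_rot: [180.0, -0.0, 35.0]
contact_force: [0.1, -0.1, -0.0]
gripper_width: 0.0878
```

```bash
python3 - <<'E'
from h import *
c=cal('wrist');im=r.capture('wrist');cv2.imwrite('pics/w1.png',im)
for d in r.cut_out('shutter','wrist')[:2]: print(d['p'],d['extent'],rect(c,d['mask'],.175))
for d in r.cut_out('shutter_tab','wrist')[:2]: print('t',d['p'],d['extent'])
h=cv2.cvtColor(im,cv2.COLOR_BGR2HSV);m=((h[...,0]<8)|(h[...,0]>172))&(h[...,1]>150)&(h[...,2]>100)
cs,_=cv2.findContours(m.astype(np.uint8),0,2);k=max(cs,key=cv2.contourArea)
q=cv2.approxPolyDP(cv2.convexHull(k),5,True)[:,0];print('lid',q.tolist());print(np.round(plane(c,q,.17)[:,:2],3).tolist())
E
```

```text
0.69 [284.9, 103.2, 352.8, 139.8] (529.4, 306.2, 67.2, 35.0, -54.9)
t 0.67 [284.8, 105.3, 352.1, 140.5]
lid [[204, 26], [428, 26], [412, 211], [219, 210]]
[[0.541, 0.444], [0.662, 0.271], [0.513, 0.166], [0.392, 0.34]]
```

View pics/w1.png

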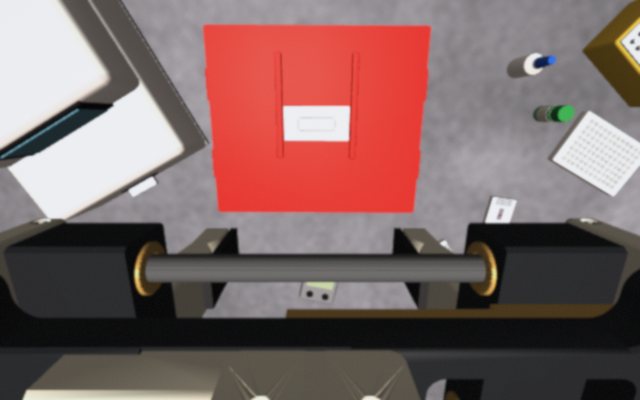

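Request:
servo_tool:
  targets:
    - {"dx": 1.5, "dy": 1, "dz": -2, "spin": 0, "grip": 80}
    - {"dx": 3, "dy": 2, "dz": -4, "spin": 0, "grip": 80}
    - {"dx": 4.5, "dy": 3, "dz": -6, "spin": 0, "grip": 80}
    - {"dx": 5.2, "dy": 3.4, "dz": -8, "spin": 0, "grip": 80}
    - {"dx": 5.2, "dy": 3.4, "dz": -10, "spin": 0, "grip": 80}
    - {"dx": 5.2, "dy": 3.4, "dz": -12, "spin": 0, "grip": 80}
    - {"dx": 5.2, "dy": 3.4, "dz": -13.5, "spin": 0, "grip": 80}
    - {"dx": 5.2, "dy": 3.4, "dz": -14.6, "spin": 0, "grip": 80}
    - {"dx": 5.2, "dy": 3.4, "dz": -14.6, "spin": 0, "grip": 80}
    - {"dx": 5.2, "dy": 3.4, "dz": -14.6, "spin": 0, "grip": 80}
  squeeze: 15

```text
time_s: 4.1
tcp_pos: [0.5298, 0.3058, 0.1808]
eef_rot: [180.0, 0.0, 35.0]
contact_force: [-0.3, 0.2, 0.4]
gripper_width: 0.07
```

Request:
servo_tool:
  targets:
    - {"dx": 0, "dy": 0, "dz": 0, "spin": 0, "grip": 30}
    - {"dx": 0, "dy": 0, "dz": 0, "spin": 0, "grip": 30}
    - {"dx": 0, "dy": 0, "dz": 0, "spin": 0, "grip": 30}
    - {"dx": 0, "dy": 0, "dz": 0, "spin": 0, "grip": 30}
    - {"dx": 0, "dy": 0, "dz": 0, "spin": 0, "grip": 30}
    - {"dx": 0, "dy": 0, "dz": 0, "spin": 0, "grip": 30}
    - {"dx": 0, "dy": 0, "dz": 0, "spin": 0, "grip": 30}
    - {"dx": 0, "dy": 0, "dz": 0, "spin": 0, "grip": 30}
    - {"dx": 0, "dy": 0, "dz": 0, "spin": 0, "grip": 30}
    - {"dx": 0, "dy": 0, "dz": 0, "spin": 0, "grip": 30}

```text
time_s: 4.93
tcp_pos: [0.5292, 0.3072, 0.1809]
eef_rot: [-179.9, -0.1, 35.0]
contact_force: [-4.1, 5.0, 1.1]
gripper_width: 0.0336
```

Request:
servo_tool:
  targets:
    - {"dx": 0.3, "dy": 0.2, "dz": 0, "spin": 0, "grip": 30}
    - {"dx": 0.7, "dy": 0.5, "dz": 0, "spin": 0, "grip": 30}
    - {"dx": 1.1, "dy": 0.8, "dz": 0, "spin": 0, "grip": 30}
    - {"dx": 1.5, "dy": 1.05, "dz": 0, "spin": 0, "grip": 30}
    - {"dx": 1.9, "dy": 1.35, "dz": 0, "spin": 0, "grip": 30}
    - {"dx": 2.3, "dy": 1.6, "dz": 0, "spin": 0, "grip": 30}
    - {"dx": 2.6, "dy": 1.8, "dz": 0, "spin": 0, "grip": 30}
    - {"dx": 2.7, "dy": 1.9, "dz": 0, "spin": 0, "grip": 30}
    - {"dx": 2.7, "dy": 1.9, "dz": 0, "spin": 0, "grip": 30}
    - {"dx": 2.7, "dy": 1.9, "dz": 0, "spin": 0, "grip": 30}

```text
time_s: 5.77
tcp_pos: [0.5565, 0.3262, 0.1809]
eef_rot: [-179.9, -0.1, 35.0]
contact_force: [-2.6, 4.1, 1.1]
gripper_width: 0.0337
```

Request:
servo_tool:
  targets:
    - {"dx": 0, "dy": 0, "dz": 0, "spin": 0, "grip": 80}
    - {"dx": 0, "dy": 0, "dz": 0, "spin": 0, "grip": 80}
    - {"dx": 0, "dy": 0, "dz": 0, "spin": 0, "grip": 80}
    - {"dx": 0, "dy": 0, "dz": 0, "spin": 0, "grip": 80}
    - {"dx": 0, "dy": 0, "dz": 3, "spin": 0, "grip": 80}
    - {"dx": 0, "dy": 0, "dz": 6, "spin": 0, "grip": 80}
    - {"dx": -2, "dy": -1.4, "dz": 9, "spin": 0, "grip": 80}
    - {"dx": -5, "dy": -3.5, "dz": 12, "spin": 0, "grip": 80}
    - {"dx": -8, "dy": -5.6, "dz": 14, "spin": 0, "grip": 80}
    - {"dx": -8, "dy": -5.6, "dz": 14, "spin": 0, "grip": 80}

```text
time_s: 6.6
tcp_pos: [0.4751, 0.2668, 0.3262]
eef_rot: [-179.9, -0.4, 35.0]
contact_force: [0.9, -0.2, 0.9]
gripper_width: 0.0702
```

```bash
python3 - <<'E'
from h import *
s=r.get_state();print(s['tcp_pos'],s['time_s'])
c=cal('wrist');im=r.capture('wrist');cv2.imwrite('pics/w2.png',im[0:260,150:480])
for d in r.cut_out('shutter','wrist')[:2]: print(d['p'],d['extent'],rect(c,d['mask'],.175))
h=cv2.cvtColor(im,cv2.COLOR_BGR2HSV);m=(h[...,2]<60)
hh=proj(c,[.527,.3053,.17])[0];print(hh)
x,y=hh.astype(int);w=m[y-25:y+26,x-40:x+41];k,l,st,ce=cv2.connectedComponentsWithStats(w.astype(np.uint8))
for i in range(1,k):
  if st[i,4]>100:print(st[i],plane(c,ce[i]+[x-40,y-25],.17)[0,:2],rect(c,np.pad(l==i,((y-25,400-y-26),(x-40,640-x-41))),.17))
E
```

```text
[0.47507167 0.26675347 0.3262085 ] 6.6
0.56 [282.9, 65.0, 349.8, 100.5] (557.0, 325.6, 65.6, 34.6, -55.0)
[312.71973858 121.7126652 ]
```

View pics/w2.png

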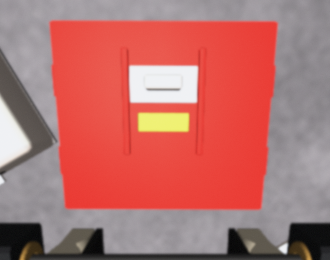

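Request:
servo_tool:
  targets:
    - {"dx": -0.4, "dy": -2, "dz": 0, "spin": -0.1, "grip": 80}
    - {"dx": -0.9, "dy": -5, "dz": 0, "spin": -0.2, "grip": 80}
    - {"dx": -1.4, "dy": -8, "dz": 0, "spin": -0.32, "grip": 80}
    - {"dx": -1.9, "dy": -11.5, "dz": -1, "spin": -0.44, "grip": 80}
    - {"dx": -2.4, "dy": -15, "dz": -3, "spin": -0.56, "grip": 80}
    - {"dx": -2.9, "dy": -18, "dz": -5, "spin": -0.68, "grip": 80}
    - {"dx": -3.4, "dy": -21, "dz": -7, "spin": -0.8, "grip": 80}
    - {"dx": -3.8, "dy": -24, "dz": -9, "spin": -0.9, "grip": 80}
    - {"dx": -4, "dy": -25, "dz": -10, "spin": -0.96, "grip": 80}
    - {"dx": -4, "dy": -25, "dz": -10, "spin": -0.96, "grip": 80}

```text
time_s: 7.53
tcp_pos: [0.4347, 0.0162, 0.2171]
eef_rot: [179.8, 0.3, -20.4]
contact_force: [0.5, 0.7, 0.4]
gripper_width: 0.0702
```

```bash
cat > cart.py <<'E'
from h import *
import sys
def carts(name='wrist',save=None):
    s=r.get_state();c=cal(name);im=r.capture(name)
    if save: cv2.imwrite(save,im)
    print('t',s['time_s'],'tcp',np.round(s['tcp_pos'],4),'yaw',round(s['eef_rot'][2],1),'w',round(s['gripper_width'],4))
    for d in r.cut_out('cart0',name):
        if d['p']>.3: print(round(d['p'],2),[round(v) for v in d['extent']],rect(c,d['mask'],.0095))
if __name__=='__main__': carts(*sys.argv[1:])
E
python3 cart.py wrist pics/w3.png
```

```text
t 7.5333 tcp [0.4347 0.0162 0.2171] yaw -20.4 w 0.0702
0.94 [475, 46, 518, 106] (467.7, -217.0, 61.8, 43.8, -10.2)
0.92 [300, 127, 335, 174] (458.0, 4.2, 60.8, 39.4, -21.1)
0.64 [276, 4, 338, 75] (577.7, -32.3, 62.7, 40.3, 26.7)
```

View pics/w3.png

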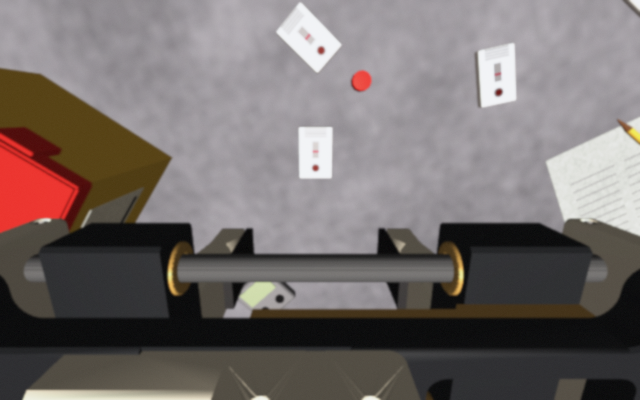

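```bash
python3 - <<'E'
from h import *
s=r.get_state();print(s['tcp_pos'],s['eef_rot'])
print(plane(cal('wrist'),[[297,294],[265,282],[280,308]],.02))
print(plane(cal('side'),[[185,272],[195,280],[177,293]],.02))
E
```

```text
[0.43702551 0.01845255 0.21986182] [ 1.79907828e+02  6.62300713e-02 -2.00191716e+01]
[[0.29178252 0.09610059 0.02      ]
 [0.32350383 0.12977893 0.02      ]
 [0.2793753  0.12580234 0.02      ]]
[[0.32644995 0.14930667 0.02      ]
 [0.32995347 0.10566718 0.02      ]
 [0.27988293 0.08731543 0.02      ]]
```

Request:
servo_tool:
  targets:
    - {"dx": -0.1, "dy": -0.5, "dz": -3, "spin": -0.02, "grip": 75}
    - {"dx": -0.15, "dy": -0.55, "dz": -6, "spin": -0.02, "grip": 75}
    - {"dx": -0.15, "dy": -0.55, "dz": -9, "spin": -0.02, "grip": 75}
    - {"dx": -0.15, "dy": -0.55, "dz": -12, "spin": -0.02, "grip": 75}
    - {"dx": -0.15, "dy": -0.55, "dz": -15, "spin": -0.02, "grip": 75}
    - {"dx": -0.15, "dy": -0.55, "dz": -17.5, "spin": -0.02, "grip": 75}
    - {"dx": -0.15, "dy": -0.55, "dz": -19.5, "spin": -0.02, "grip": 75}
    - {"dx": -0.15, "dy": -0.55, "dz": -20.8, "spin": -0.02, "grip": 75}
    - {"dx": -0.15, "dy": -0.55, "dz": -21.4, "spin": -0.02, "grip": 75}
    - {"dx": -0.15, "dy": -0.55, "dz": -21.4, "spin": -0.02, "grip": 75}

```text
time_s: 8.47
tcp_pos: [0.4354, 0.014, 0.0055]
eef_rot: [179.9, 0.1, -21.1]
contact_force: [-0.2, 0.5, -0.8]
gripper_width: 0.0656
```

```bash
python3 cart.py wrist; python3 -c "
from plant import r
print(r.get_state()['tcp_pos'])"
```

```text
t 8.4667 tcp [0.4354 0.014  0.0055] yaw -21.1 w 0.0656
0.83 [297, 0, 334, 21] (544.6, -28.3, 16.2, 7.6, 69.0)
0.82 [272, 144, 353, 251] (459.8, 4.6, 60.0, 39.7, -20.5)
[0.43609508 0.01408827 0.00702174]
```

Request:
servo_tool:
  targets:
    - {"dx": 0, "dy": 0, "dz": -0.2, "spin": 0, "grip": 75}
    - {"dx": 0, "dy": 0, "dz": -0.3, "spin": 0, "grip": 35}
    - {"dx": 0, "dy": 0, "dz": -0.3, "spin": 0, "grip": 35}
    - {"dx": 0, "dy": 0, "dz": -0.3, "spin": 0, "grip": 35}
    - {"dx": 0, "dy": 0, "dz": -0.3, "spin": 0, "grip": 35}
    - {"dx": 0, "dy": 0, "dz": -0.3, "spin": 0, "grip": 35}
    - {"dx": 0, "dy": 0, "dz": -0.3, "spin": 0, "grip": 35}
    - {"dx": 0, "dy": 0, "dz": -0.3, "spin": 0, "grip": 35}
    - {"dx": 0, "dy": 0, "dz": -0.3, "spin": 0, "grip": 35}
    - {"dx": 0, "dy": 0, "dz": -0.3, "spin": 0, "grip": 35}
  squeeze: 6

```text
time_s: 9.4
tcp_pos: [0.4353, 0.0133, 0.0038]
eef_rot: [-180.0, -0.0, -21.2]
contact_force: [-0.9, 1.4, 6.6]
gripper_width: 0.04
```

Request:
servo_tool:
  targets:
    - {"dx": 0, "dy": 0, "dz": 0.5, "spin": 0, "grip": 35}
    - {"dx": 0, "dy": 0, "dz": 1.5, "spin": 0, "grip": 35}
    - {"dx": 0, "dy": 0, "dz": 3, "spin": 0, "grip": 35}
    - {"dx": 0, "dy": 0, "dz": 5, "spin": 0, "grip": 35}
    - {"dx": 0, "dy": 0, "dz": 7, "spin": 0, "grip": 35}
    - {"dx": 0, "dy": 0, "dz": 9, "spin": 0, "grip": 35}
    - {"dx": 0, "dy": 0, "dz": 10, "spin": 0, "grip": 35}
    - {"dx": 0, "dy": 0, "dz": 10, "spin": 0, "grip": 35}
    - {"dx": 0, "dy": 0, "dz": 10, "spin": 0, "grip": 35}
    - {"dx": 0, "dy": 0, "dz": 10, "spin": 0, "grip": 35}

```text
time_s: 10.23
tcp_pos: [0.4345, 0.013, 0.103]
eef_rot: [180.0, 0.0, -21.2]
contact_force: [0.9, -0.4, -0.1]
gripper_width: 0.0397
```

```bash
python3 cart.py wrist pics/w4.png; python3 - <<'E'
from h import *
w=cv2.imread('pics/w4.png');s=r.capture('side');cv2.imwrite('pics/c4.png',np.vstack([w[100:330,150:480],cv2.resize(s[180:300,220:400],(330,220))]))
E
```

```text
t 10.2333 tcp [0.4345 0.013  0.103 ] yaw -21.2 w 0.0397
0.97 [272, 146, 354, 252] (432.1, 13.8, 99.0, 66.7, -20.7)
0.79 [541, 10, 612, 100] (468.2, -215.8, 61.6, 46.5, -8.7)
0.68 [257, 0, 349, 58] (575.0, -33.4, 57.4, 40.8, 26.2)
```

View pics/c4.png

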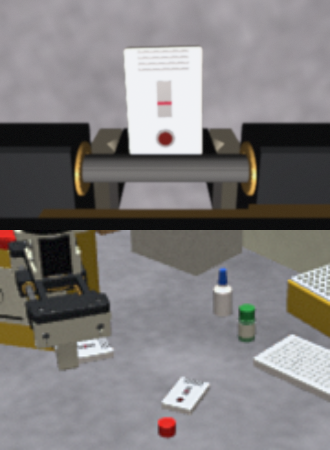

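Request:
servo_tool:
  targets:
    - {"dx": -0.5, "dy": 1, "dz": 1, "spin": 0.08, "grip": 35}
    - {"dx": -1.2, "dy": 3, "dz": 2, "spin": 0.2, "grip": 35}
    - {"dx": -2, "dy": 6, "dz": 3.5, "spin": 0.32, "grip": 35}
    - {"dx": -2.8, "dy": 9, "dz": 4.7, "spin": 0.44, "grip": 35}
    - {"dx": -3.6, "dy": 12, "dz": 4.7, "spin": 0.56, "grip": 35}
    - {"dx": -4.4, "dy": 15, "dz": 4.7, "spin": 0.68, "grip": 35}
    - {"dx": -5, "dy": 17.5, "dz": 4.7, "spin": 0.8, "grip": 35}
    - {"dx": -5.1, "dy": 19, "dz": 4.7, "spin": 0.9, "grip": 35}
    - {"dx": -5.1, "dy": 19.2, "dz": 4.7, "spin": 0.98, "grip": 35}
    - {"dx": -5.1, "dy": 19.2, "dz": 4.7, "spin": 0.98, "grip": 35}
  squeeze: 10

```text
time_s: 11.22
tcp_pos: [0.3838, 0.2061, 0.1499]
eef_rot: [180.0, 0.1, 35.3]
contact_force: [0.0, -0.8, -0.1]
gripper_width: 0.0399
```

```bash
cat > bx.py <<'E'
# bin-frame pose of the tool, averaged, and the world shift (cm) to bin-frame (x',y',z) waypoints in mm
from h import *
import sys
C=np.array([527,305.3]);a=np.radians(35);ex=np.array([np.cos(a),np.sin(a)]);ey=np.array([-ex[1],ex[0]])
def now():
    S=[]
    for i in range(3): S.append(r.get_state());r.capture('side')
    p=np.mean([s['tcp_pos'] for s in S],0)*1000;y=S[-1]['eef_rot'][2];d=p[:2]-C
    print('t',round(S[-1]['time_s'],2),'bin',np.round([d@ex,d@ey,p[2]],1),'yaw',round(y,1),'w',round(S[-1]['gripper_width'],4),'F',np.round(S[-1]['contact_force'],1))
    return p
if __name__=='__main__':
    p=now()
    for w in sys.argv[1:]:
        x,y,z=map(float,w.split(','));t=np.r_[C+x*ex+y*ey,z];print(w,np.round((t-p)/10,2).tolist())
E
python3 bx.py=1 2>/dev/null; python3 bx.py -- 2>/dev/null; python3 - <<'E'
import sys;sys.argv=['bx']
exec(open('bx.py').read().split('if __name__')[0])
p=now()
for w in [(-143,0,151),(-143,0,157.5),(-140.6,0,170.6),(-134.2,0,181.7),(-126.3,0,190.8),(-117.8,0,199),(-107.4,0,204.7),(-96,0,207.5),(-93,0,208)]:
    t=np.r_[C+w[0]*ex+w[1]*ey,w[2]];print(w,np.round((t-p)/10,2).tolist())
E
```

```text
t 11.32 bin [-174.6    0.4  149.9] yaw 34.8 w 0.0402 F [-0.5 -0.1 -0.8]
t 11.47 bin [-174.9   -0.5  150.2] yaw 34.8 w 0.0401 F [ 0.2 -0.7 -0.6]
(-143, 0, 151) [2.58, 1.87, 0.08]
(-143, 0, 157.5) [2.58, 1.87, 0.73]
(-140.6, 0, 170.6) [2.78, 2.0, 2.04]
(-134.2, 0, 181.7) [3.3, 2.37, 3.15]
(-126.3, 0, 190.8) [3.95, 2.82, 4.06]
(-117.8, 0, 199) [4.65, 3.31, 4.88]
(-107.4, 0, 204.7) [5.5, 3.91, 5.45]
(-96, 0, 207.5) [6.43, 4.56, 5.73]
(-93, 0, 208) [6.68, 4.73, 5.78]
```

Request:
servo_tool:
  targets:
    - {"dx": 0.8, "dy": 0.6, "dz": 0.1, "spin": 0, "grip": 35}
    - {"dx": 1.7, "dy": 1.25, "dz": 0.1, "spin": 0, "grip": 35}
    - {"dx": 2.58, "dy": 1.87, "dz": 0.1, "spin": 0, "grip": 35}
    - {"dx": 2.58, "dy": 1.87, "dz": 0.1, "spin": 0, "grip": 35}
    - {"dx": 2.58, "dy": 1.87, "dz": 0.73, "spin": 0, "grip": 35}
    - {"dx": 2.65, "dy": 1.92, "dz": 1.4, "spin": 0, "grip": 35}
    - {"dx": 2.78, "dy": 2.0, "dz": 2.04, "spin": 0, "grip": 35}
    - {"dx": 3.02, "dy": 2.2, "dz": 2.6, "spin": 0, "grip": 35}
    - {"dx": 3.3, "dy": 2.37, "dz": 3.15, "spin": 0, "grip": 35}
    - {"dx": 3.3, "dy": 2.37, "dz": 3.15, "spin": 0, "grip": 35}
  squeeze: 6

```text
time_s: 12.35
tcp_pos: [0.4182, 0.2298, 0.1837]
eef_rot: [-180.0, -0.1, 35.0]
contact_force: [-0.5, -0.6, -1.2]
gripper_width: 0.0401
```

```bash
python3 bx.py; python3 - <<'E'
from h import *
w=r.capture('wrist');s=r.capture('side');cv2.imwrite('pics/c5.png',np.vstack([w[0:250,150:480],cv2.resize(s[120:260,130:310],(330,256))]))
E
```

```text
t 12.45 bin [-132.9    0.6  183.1] yaw 35.0 w 0.0398 F [-0.6 -0.4 -0.5]
```

View pics/c5.png

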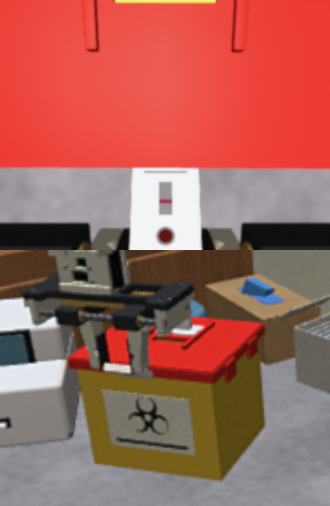

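Request:
servo_tool:
  targets:
    - {"dx": 0.3, "dy": 0.22, "dz": 0.45, "spin": 0, "grip": 35}
    - {"dx": 0.65, "dy": 0.45, "dz": 0.9, "spin": 0, "grip": 35}
    - {"dx": 1.0, "dy": 0.7, "dz": 1.33, "spin": 0, "grip": 35}
    - {"dx": 1.35, "dy": 0.94, "dz": 1.7, "spin": 0, "grip": 35}
    - {"dx": 1.8, "dy": 1.25, "dz": 2.02, "spin": 0, "grip": 35}
    - {"dx": 2.2, "dy": 1.54, "dz": 2.27, "spin": 0, "grip": 35}
    - {"dx": 2.65, "dy": 1.86, "dz": 2.43, "spin": 0, "grip": 35}
    - {"dx": 3.13, "dy": 2.19, "dz": 2.55, "spin": 0, "grip": 35}
    - {"dx": 3.4, "dy": 2.38, "dz": 2.6, "spin": 0, "grip": 35}
    - {"dx": 3.4, "dy": 2.38, "dz": 2.6, "spin": 0, "grip": 35}

```text
time_s: 13.43
tcp_pos: [0.4518, 0.2532, 0.2079]
eef_rot: [180.0, 0.0, 35.0]
contact_force: [-0.8, 0.0, -0.4]
gripper_width: 0.0396
```

```bash
python3 bx.py; python3 - <<'E'
from h import *
w=r.capture('wrist');s=r.capture('side');print([ (round(d['p'],2),d['extent']) for d in r.cut_out('cart0','side')]);cv2.imwrite('pics/c6.png',np.vstack([w[0:270,150:480],cv2.resize(s[120:260,130:310],(330,256))]))
E
```

```text
t 13.53 bin [-91.9   0.4 207.8] yaw 35.0 w 0.0399 F [-1.5 -1.1 -0.8]
[(0.93, [191.3, 167.0, 210.6, 191.0]), (0.6, [317.4, 321.1, 357.8, 346.3]), (0.54, [305.7, 259.6, 333.7, 282.1])]
```

View pics/c6.png

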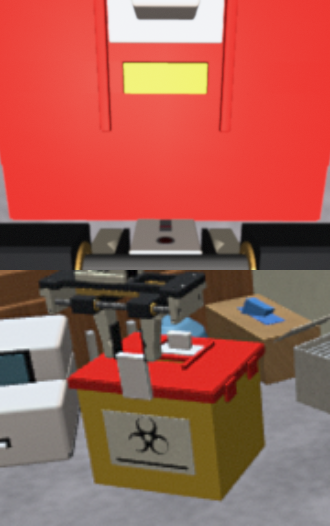

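Request:
servo_tool:
  targets:
    - {"dx": -0.1, "dy": -0.1, "dz": 1.5, "spin": 0, "grip": 35}
    - {"dx": -0.1, "dy": -0.1, "dz": 3.5, "spin": 0, "grip": 35}
    - {"dx": 0.2, "dy": 0.1, "dz": 4.5, "spin": 0, "grip": 35}
    - {"dx": 1.5, "dy": 1, "dz": 4.5, "spin": 0, "grip": 35}
    - {"dx": 3.2, "dy": 2.2, "dz": 4.5, "spin": 0, "grip": 35}
    - {"dx": 5, "dy": 3.5, "dz": 4.5, "spin": 0, "grip": 35}
    - {"dx": 6.6, "dy": 4.6, "dz": 4.5, "spin": 0, "grip": 35}
    - {"dx": 7.3, "dy": 5.1, "dz": 4.5, "spin": 0, "grip": 35}
    - {"dx": 7.5, "dy": 5.25, "dz": 4.5, "spin": 0, "grip": 35}
    - {"dx": 7.5, "dy": 5.25, "dz": 4.5, "spin": 0, "grip": 35}

```text
time_s: 14.57
tcp_pos: [0.5262, 0.3052, 0.2524]
eef_rot: [180.0, 0.1, 34.9]
contact_force: [-0.2, 0.0, -0.5]
gripper_width: 0.0397
```

```bash
python3 bx.py; python3 - <<'E'
from h import *
w=r.capture('wrist');s=r.capture('side');q=r.capture('scene');cv2.imwrite('pics/c7.png',np.vstack([w[60:290,150:480],np.hstack([cv2.resize(s[110:200,170:270],(300,270)),cv2.resize(q[190:280,430:530],(300,270))])[:,:330] if 0 else cv2.resize(np.hstack([s[110:200,170:270],q[170:260,430:540]]),(330,142))]))
E
```

```text
t 14.67 bin [ -1.1   0.4 252.7] yaw 35.0 w 0.0398 F [-0.2 -0.  -0.7]
```

View pics/c7.png

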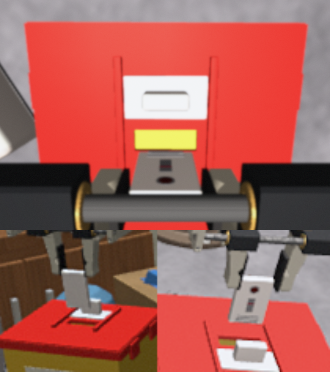

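```bash
cat > fit.py <<'E'
# fit of the held plate: end drop angle th (0 flat, 90 hanging), along-plate offset s of its centre from the tool axis
from bx import *
from itertools import product
def masks():
    M=[]
    for n in['scene','side']:
        c=cal(n);r.capture(n);L=[d for d in r.cut_out('cart0',n) if d['p']>.3];M.append((c,L))
    return M
def fit(p):
    g=np.array([*((p[:2]-C)@np.c_[ex,ey]),p[2]]);M=masks();best=[]
    corners=np.array(list(product([-31,31],[-20,20],[-5,5])),float)
    for th,s,dz in product(range(40,125,5),(18,22,26,30),(-2,2,6)):
        t=np.radians(th);u=np.array([np.cos(t),0,-np.sin(t)]);n=np.array([np.sin(t),0,np.cos(t)])
        B=g+[0,0,dz]+np.outer(corners[:,0]+s,u)+np.outer(corners[:,1],[0,1,0])+np.outer(corners[:,2],n)
        W=np.c_[C+B[:,:1]*ex+B[:,1:2]*ey,B[:,2]]/1000
        sc=[]
        for c,L in M:
            m=np.zeros((400,640),np.uint8);cv2.fillConvexPoly(m,cv2.convexHull(np.round(proj(c,W)).astype(np.int32)),1)
            m=m>0;sc.append(max([ (m&d['mask']).sum()/(m|d['mask']).sum() for d in L]+[0]))
        low=B[np.argsort(B[:,2])[:4]]
        best.append((round(sum(sc),3),th,s,dz,np.round(sc,2).tolist(),'low x %.0f..%.0f z %.0f'%(low[:,0].min(),low[:,0].max(),low[:,2].min())))
    for b in sorted(best,key=lambda b:-b[0])[:4]: print(b)
if __name__=='__main__': fit(now())
E
python3 fit.py
```

```text
t 14.97 bin [ -1.1   0.5 253.6] yaw 35.0 w 0.0396 F [-0.   0.  -0.2]
(np.float64(1.693), 95, 22, 2, [0.87, 0.82], 'low x -11..-1 z 202')
(np.float64(1.693), 95, 26, 6, [0.87, 0.82], 'low x -11..-1 z 202')
(np.float64(1.692), 95, 18, -2, [0.88, 0.82], 'low x -10..-0 z 202')
(np.float64(1.658), 100, 22, 2, [0.82, 0.84], 'low x -15..-5 z 202')
```

Request:
servo_tool:
  targets:
    - {"dx": 0.4, "dy": 0.28, "dz": -0.5, "spin": 0, "grip": 35}
    - {"dx": 0.4, "dy": 0.28, "dz": -1.5, "spin": 0, "grip": 35}
    - {"dx": 0.4, "dy": 0.28, "dz": -2.5, "spin": 0, "grip": 35}
    - {"dx": 0.4, "dy": 0.28, "dz": -3.3, "spin": 0, "grip": 35}
    - {"dx": 0.4, "dy": 0.28, "dz": -4.2, "spin": 0, "grip": 35}
    - {"dx": 0.4, "dy": 0.28, "dz": -5.1, "spin": 0, "grip": 35}
    - {"dx": 0.3, "dy": 0.2, "dz": -6, "spin": 0, "grip": 35}
    - {"dx": 0.3, "dy": 0.2, "dz": -6.8, "spin": 0, "grip": 35}
    - {"dx": 0.3, "dy": 0.2, "dz": -7.1, "spin": 0, "grip": 35}
    - {"dx": 0.3, "dy": 0.2, "dz": -7.1, "spin": 0, "grip": 35}

```text
time_s: 16.05
tcp_pos: [0.5288, 0.3069, 0.181]
eef_rot: [180.0, 0.1, 35.0]
contact_force: [0.5, 0.8, -1.3]
gripper_width: 0.0398
```

```bash
python3 fit.py
```

```text
t 16.15 bin [  2.8   0.3 181.7] yaw 35.0 w 0.0398 F [ 0.9 -0.3  0.6]
(np.float64(0.7), 120, 22, 6, [0.43, 0.27], 'low x -28..-19 z 139')
(np.float64(0.688), 40, 18, -2, [0.2, 0.48], 'low x 37..44 z 144')
(np.float64(0.683), 120, 18, 6, [0.42, 0.27], 'low x -26..-17 z 143')
(np.float64(0.665), 115, 22, 6, [0.38, 0.29], 'low x -24..-15 z 138')
```

Request:
servo_tool:
  targets:
    - {"dx": 0, "dy": 0, "dz": 0, "spin": 0, "grip": 60}
    - {"dx": 0, "dy": 0, "dz": 0, "spin": 0, "grip": 60}
    - {"dx": 0, "dy": 0, "dz": 0, "spin": 0, "grip": 60}
    - {"dx": 0, "dy": 0, "dz": 0, "spin": 0, "grip": 60}
    - {"dx": 0, "dy": 0, "dz": 1, "spin": 0, "grip": 60}
    - {"dx": 0, "dy": 0, "dz": 3, "spin": 0, "grip": 75}
    - {"dx": -1, "dy": -1, "dz": 6, "spin": 0, "grip": 75}
    - {"dx": -3, "dy": -2, "dz": 9, "spin": 0, "grip": 75}
    - {"dx": -5, "dy": -3.5, "dz": 10, "spin": 0, "grip": 75}
    - {"dx": -5, "dy": -3.5, "dz": 10, "spin": 0, "grip": 75}

```text
time_s: 17.23
tcp_pos: [0.4781, 0.2712, 0.2873]
eef_rot: [-179.9, -0.4, 35.0]
contact_force: [0.7, -0.1, -0.5]
gripper_width: 0.0656
```

```bash
python3 cart.py wrist pics/w8.png; python3 cart.py side; python3 -c "
import cv2;cv2.imwrite('pics/w8c.png',cv2.imread('pics/w8.png')[40:250,200:430])"
```

```text
t 17.2333 tcp [0.4781 0.2712 0.2873] yaw 35.0 w 0.0656
0.84 [497, 204, 533, 222] (594.1, -21.6, 46.0, 28.9, -62.2)
t 17.3333 tcp [0.479  0.2722 0.2841] yaw 35.0 w 0.0656
0.64 [306, 258, 333, 283] (576.1, -32.3, 76.4, 46.3, 28.6)
0.59 [405, 304, 459, 398] (579.7, -353.8, 270.9, 85.1, 34.7)
0.56 [317, 322, 356, 346] (465.1, -219.3, 67.6, 49.0, -8.8)
```

View pics/w8c.png

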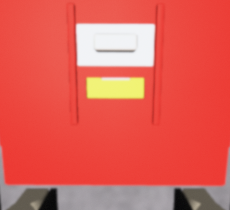

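Request:
servo_tool:
  targets:
    - {"dx": 0.4, "dy": -1.5, "dz": 0, "spin": 0, "grip": 75}
    - {"dx": 1.2, "dy": -5, "dz": 0, "spin": 0, "grip": 75}
    - {"dx": 2.1, "dy": -8.5, "dz": 0, "spin": -0.05, "grip": 75}
    - {"dx": 3, "dy": -12, "dz": 0, "spin": -0.1, "grip": 75}
    - {"dx": 3.8, "dy": -15.5, "dz": -1, "spin": -0.14, "grip": 75}
    - {"dx": 4.7, "dy": -19, "dz": -3, "spin": -0.14, "grip": 75}
    - {"dx": 5.5, "dy": -22.5, "dz": -5, "spin": -0.14, "grip": 75}
    - {"dx": 6.4, "dy": -26, "dz": -7, "spin": -0.14, "grip": 75}
    - {"dx": 7.2, "dy": -29.5, "dz": -9, "spin": -0.14, "grip": 75}
    - {"dx": 7.7, "dy": -31.5, "dz": -11, "spin": -0.14, "grip": 75}

```text
time_s: 18.27
tcp_pos: [0.5562, -0.0464, 0.1701]
eef_rot: [-180.0, 0.1, 26.9]
contact_force: [0.8, -0.1, 0.3]
gripper_width: 0.0657
```

```bash
python3 cart.py wrist; python3 cart.py wrist
```

```text
t 18.2667 tcp [ 0.5562 -0.0464  0.1701] yaw 26.9 w 0.0657
0.82 [293, 128, 333, 189] (578.4, -32.4, 61.6, 39.8, 26.9)
0.45 [0, 1, 109, 140] (533.0, 251.6, 121.7, 120.2, 34.7)
t 18.3667 tcp [ 0.5541 -0.0465  0.1671] yaw 26.7 w 0.066
0.67 [292, 122, 334, 186] (578.5, -32.0, 62.1, 40.4, 27.6)
```

Request:
servo_tool:
  targets:
    - {"dx": 0.1, "dy": 0.2, "dz": -2, "spin": 0.01, "grip": 70}
    - {"dx": 0.16, "dy": 0.3, "dz": -5, "spin": 0.01, "grip": 70}
    - {"dx": 0.16, "dy": 0.3, "dz": -8, "spin": 0.01, "grip": 70}
    - {"dx": 0.16, "dy": 0.3, "dz": -11, "spin": 0.01, "grip": 70}
    - {"dx": 0.16, "dy": 0.3, "dz": -13.5, "spin": 0.01, "grip": 70}
    - {"dx": 0.16, "dy": 0.3, "dz": -15.2, "spin": 0.01, "grip": 70}
    - {"dx": 0.16, "dy": 0.3, "dz": -16.2, "spin": 0.01, "grip": 70}
    - {"dx": 0.16, "dy": 0.3, "dz": -16.4, "spin": 0.01, "grip": 70}
    - {"dx": 0.16, "dy": 0.3, "dz": -16.4, "spin": 0.01, "grip": 70}
    - {"dx": 0.16, "dy": 0.3, "dz": -16.4, "spin": 0.01, "grip": 70}

```text
time_s: 19.3
tcp_pos: [0.5589, -0.0392, 0.0093]
eef_rot: [180.0, -0.1, 27.6]
contact_force: [-0.9, -0.1, 0.3]
gripper_width: 0.0611
```

```bash
python3 cart.py wrist; python3 cart.py wrist
```

```text
t 19.3 tcp [ 0.5589 -0.0392  0.0093] yaw 27.6 w 0.0611
0.89 [281, 148, 359, 255] (580.3, -31.1, 59.5, 39.8, 26.9)
t 19.4 tcp [ 0.5589 -0.0393  0.0095] yaw 27.5 w 0.0615
0.95 [281, 149, 357, 256] (580.7, -31.0, 59.8, 40.9, 26.7)
```

Request:
servo_tool:
  targets:
    - {"dx": 0, "dy": -0.3, "dz": -0.3, "spin": 0, "grip": 70}
    - {"dx": 0, "dy": -0.3, "dz": -0.6, "spin": 0, "grip": 70}
    - {"dx": 0, "dy": -0.3, "dz": -0.6, "spin": 0, "grip": 70}
    - {"dx": 0, "dy": -0.3, "dz": -0.6, "spin": 0, "grip": 35}
    - {"dx": 0, "dy": -0.3, "dz": -0.6, "spin": 0, "grip": 35}
    - {"dx": 0, "dy": -0.3, "dz": -0.6, "spin": 0, "grip": 35}
    - {"dx": 0, "dy": -0.3, "dz": -0.6, "spin": 0, "grip": 35}
    - {"dx": 0, "dy": -0.3, "dz": -0.6, "spin": 0, "grip": 35}
    - {"dx": 0, "dy": -0.3, "dz": -0.6, "spin": 0, "grip": 35}
    - {"dx": 0, "dy": -0.3, "dz": -0.6, "spin": 0, "grip": 35}
  squeeze: 6

```text
time_s: 20.33
tcp_pos: [0.5578, -0.0427, 0.0021]
eef_rot: [180.0, 0.0, 27.5]
contact_force: [-0.0, -0.7, 0.6]
gripper_width: 0.0398
```

Request:
servo_tool:
  targets:
    - {"dx": 0, "dy": 0, "dz": 1, "spin": 0, "grip": 35}
    - {"dx": 0, "dy": 0, "dz": 3, "spin": 0, "grip": 35}
    - {"dx": 0, "dy": 0, "dz": 6, "spin": 0, "grip": 35}
    - {"dx": -0.5, "dy": 0.7, "dz": 9, "spin": 0, "grip": 35}
    - {"dx": -2, "dy": 2.7, "dz": 12, "spin": 0.03, "grip": 35}
    - {"dx": -3.5, "dy": 5, "dz": 14, "spin": 0.06, "grip": 35}
    - {"dx": -5.5, "dy": 8, "dz": 14.7, "spin": 0.1, "grip": 35}
    - {"dx": -7.5, "dy": 11, "dz": 14.7, "spin": 0.13, "grip": 35}
    - {"dx": -9.5, "dy": 14, "dz": 14.7, "spin": 0.13, "grip": 35}
    - {"dx": -11.5, "dy": 17, "dz": 14.7, "spin": 0.13, "grip": 35}

```text
time_s: 21.17
tcp_pos: [0.4417, 0.1283, 0.1503]
eef_rot: [-180.0, -0.1, 34.9]
contact_force: [-0.2, 0.7, 0.1]
gripper_width: 0.0401
```

Request:
servo_tool:
  targets:
    - {"dx": -2, "dy": 2.7, "dz": 0, "spin": 0, "grip": 35}
    - {"dx": -4, "dy": 5, "dz": 0, "spin": 0, "grip": 35}
    - {"dx": -5.5, "dy": 7, "dz": 0, "spin": 0, "grip": 35}
    - {"dx": -6, "dy": 7.7, "dz": 0, "spin": 0, "grip": 35}
    - {"dx": -6, "dy": 7.7, "dz": 0, "spin": 0, "grip": 35}
    - {"dx": -6, "dy": 7.7, "dz": 0, "spin": 0, "grip": 35}
    - {"dx": -6, "dy": 7.7, "dz": 0, "spin": 0, "grip": 35}
    - {"dx": -6, "dy": 7.7, "dz": 0, "spin": 0, "grip": 35}
    - {"dx": -6, "dy": 7.7, "dz": 0, "spin": 0, "grip": 35}
    - {"dx": -6, "dy": 7.7, "dz": 0, "spin": 0, "grip": 35}

```text
time_s: 22.0
tcp_pos: [0.3831, 0.2036, 0.149]
eef_rot: [180.0, 0.0, 34.9]
contact_force: [-0.0, -0.7, -0.8]
gripper_width: 0.0393
```

```bash
cat >> fit.py <<'E'
E
sed -i 's/range(40,125,5)/TH/;s/def fit(p):/def fit(p,TH=range(40,125,5)):/' fit.py
python3 - <<'E'
import sys;sys.path.insert(0,'.')
from fit import *
p=now();fit(p,range(-20,25,5))
for w in [(-143,0,151),(-143,0,157.5),(-140.6,0,170.6),(-134.2,0,181.7)]:
    t=np.r_[C+w[0]*ex+w[1]*ey,w[2]];print(w,np.round((t-p)/10,2).tolist())
E
python3 cart.py wrist
```

```text
t 22.1 bin [-176.2   -0.7  149. ] yaw 34.9 w 0.0398 F [-0.9 -0.6 -0.4]
(np.float64(1.278), 0, 22, 6, [0.81, 0.47], 'low x -185..-123 z 150')
(np.float64(1.272), -5, 26, 6, [0.87, 0.4], 'low x -181..-119 z 150')
(np.float64(1.244), 5, 18, 6, [0.76, 0.48], 'low x -190..-128 z 146')
(np.float64(1.241), -5, 22, 2, [0.81, 0.43], 'low x -185..-123 z 145')
(-143, 0, 151) [2.68, 1.96, 0.2]
(-143, 0, 157.5) [2.68, 1.96, 0.85]
(-140.6, 0, 170.6) [2.88, 2.09, 2.16]
(-134.2, 0, 181.7) [3.4, 2.46, 3.27]
t 22.35 tcp [0.3828 0.2042 0.149 ] yaw 35.0 w 0.0398
0.69 [276, 145, 356, 256] (369.6, 193.9, 115.0, 78.5, 35.4)
```

Request:
servo_tool:
  targets:
    - {"dx": 0.9, "dy": 0.65, "dz": 0.1, "spin": 0, "grip": 35}
    - {"dx": 1.8, "dy": 1.3, "dz": 0.1, "spin": 0, "grip": 35}
    - {"dx": 2.68, "dy": 1.96, "dz": 0.1, "spin": 0, "grip": 35}
    - {"dx": 2.68, "dy": 1.96, "dz": 0.1, "spin": 0, "grip": 35}
    - {"dx": 2.68, "dy": 1.96, "dz": 0.8, "spin": 0, "grip": 35}
    - {"dx": 2.75, "dy": 2.02, "dz": 1.45, "spin": 0, "grip": 35}
    - {"dx": 2.88, "dy": 2.09, "dz": 2.1, "spin": 0, "grip": 35}
    - {"dx": 3.12, "dy": 2.28, "dz": 2.65, "spin": 0, "grip": 35}
    - {"dx": 3.4, "dy": 2.46, "dz": 3.2, "spin": 0, "grip": 35}
    - {"dx": 3.4, "dy": 2.46, "dz": 3.2, "spin": 0, "grip": 35}

```text
time_s: 23.28
tcp_pos: [0.4177, 0.2297, 0.1827]
eef_rot: [-180.0, -0.1, 35.0]
contact_force: [-1.0, 0.1, -0.9]
gripper_width: 0.0398
```

Request:
servo_tool:
  targets:
    - {"dx": 0.3, "dy": 0.22, "dz": 0.45, "spin": 0, "grip": 35}
    - {"dx": 0.65, "dy": 0.45, "dz": 0.9, "spin": 0, "grip": 35}
    - {"dx": 1.0, "dy": 0.7, "dz": 1.33, "spin": 0, "grip": 35}
    - {"dx": 1.35, "dy": 0.94, "dz": 1.7, "spin": 0, "grip": 35}
    - {"dx": 1.8, "dy": 1.25, "dz": 2.02, "spin": 0, "grip": 35}
    - {"dx": 2.2, "dy": 1.54, "dz": 2.27, "spin": 0, "grip": 35}
    - {"dx": 2.65, "dy": 1.86, "dz": 2.43, "spin": 0, "grip": 35}
    - {"dx": 3.0, "dy": 2.1, "dz": 2.53, "spin": 0, "grip": 35}
    - {"dx": 3.2, "dy": 2.24, "dz": 2.6, "spin": 0, "grip": 35}
    - {"dx": 3.2, "dy": 2.24, "dz": 2.6, "spin": 0, "grip": 35}

```text
time_s: 24.12
tcp_pos: [0.4492, 0.2516, 0.2069]
eef_rot: [180.0, 0.0, 35.0]
contact_force: [-0.2, 0.2, -0.2]
gripper_width: 0.0398
```

Request:
servo_tool:
  targets:
    - {"dx": -0.1, "dy": -0.1, "dz": 1.5, "spin": 0, "grip": 35}
    - {"dx": -0.1, "dy": -0.1, "dz": 3.5, "spin": 0, "grip": 35}
    - {"dx": -0.1, "dy": -0.1, "dz": 4.5, "spin": 0, "grip": 35}
    - {"dx": -0.1, "dy": -0.1, "dz": 4.5, "spin": 0, "grip": 35}
    - {"dx": -0.1, "dy": -0.1, "dz": 4.5, "spin": 0, "grip": 35}
    - {"dx": -0.1, "dy": -0.1, "dz": 4.5, "spin": 0, "grip": 35}
    - {"dx": -0.1, "dy": -0.1, "dz": 4.5, "spin": 0, "grip": 35}
    - {"dx": -0.1, "dy": -0.1, "dz": 4.5, "spin": 0, "grip": 35}
    - {"dx": -0.1, "dy": -0.1, "dz": 4.5, "spin": 0, "grip": 35}
    - {"dx": -0.1, "dy": -0.1, "dz": 4.5, "spin": 0, "grip": 35}

```text
time_s: 24.95
tcp_pos: [0.4477, 0.2502, 0.2517]
eef_rot: [180.0, 0.0, 35.0]
contact_force: [0.0, 0.5, 0.4]
gripper_width: 0.0402
```

```bash
python3 fit.py;python3 bx.py " 4,0,252" " 4,0,181"
```

```text
t 25.05 bin [-96.6   0.3 251.8] yaw 35.0 w 0.0397 F [-0.6  1.3 -0.9]
(np.float64(1.626), 95, 22, 2, [0.84, 0.78], 'low x -106..-96 z 201')
(np.float64(1.623), 95, 26, 6, [0.84, 0.78], 'low x -107..-97 z 201')
(np.float64(1.619), 95, 18, -2, [0.84, 0.78], 'low x -106..-96 z 201')
(np.float64(1.613), 90, 18, -2, [0.83, 0.79], 'low x -102..-92 z 201')
t 25.4 bin [-96.5   0.4 252.1] yaw 35.0 w 0.0395 F [ 0.2 -1.  -0.4]
 4,0,252 [8.25, 5.73, -0.01]
 4,0,181 [8.25, 5.73, -7.11]
```

Request:
servo_tool:
  targets:
    - {"dx": 0.8, "dy": 0.55, "dz": 0, "spin": 0, "grip": 35}
    - {"dx": 2.2, "dy": 1.5, "dz": 0, "spin": 0, "grip": 35}
    - {"dx": 4, "dy": 2.8, "dz": 0, "spin": 0, "grip": 35}
    - {"dx": 6, "dy": 4.2, "dz": 0, "spin": 0, "grip": 35}
    - {"dx": 7.4, "dy": 5.15, "dz": 0, "spin": 0, "grip": 35}
    - {"dx": 8, "dy": 5.55, "dz": 0, "spin": 0, "grip": 35}
    - {"dx": 8.2, "dy": 5.7, "dz": 0, "spin": 0, "grip": 35}
    - {"dx": 8.2, "dy": 5.7, "dz": 0, "spin": 0, "grip": 35}
    - {"dx": 8.2, "dy": 5.7, "dz": -1, "spin": 0, "grip": 35}
    - {"dx": 8.2, "dy": 5.7, "dz": -2, "spin": 0, "grip": 35}

```text
time_s: 26.28
tcp_pos: [0.5294, 0.3071, 0.232]
eef_rot: [-180.0, -0.1, 35.0]
contact_force: [-0.9, -1.1, 0.3]
gripper_width: 0.04
```

Request:
servo_tool:
  targets:
    - {"dx": 0, "dy": 0, "dz": -0.8, "spin": 0, "grip": 35}
    - {"dx": 0, "dy": 0, "dz": -1.6, "spin": 0, "grip": 35}
    - {"dx": 0, "dy": 0, "dz": -2.4, "spin": 0, "grip": 35}
    - {"dx": 0, "dy": 0, "dz": -3.2, "spin": 0, "grip": 35}
    - {"dx": -0.1, "dy": 0, "dz": -4, "spin": 0, "grip": 35}
    - {"dx": -0.1, "dy": -0.1, "dz": -4.6, "spin": 0, "grip": 35}
    - {"dx": -0.1, "dy": -0.1, "dz": -5, "spin": 0, "grip": 35}
    - {"dx": -0.1, "dy": -0.1, "dz": -5, "spin": 0, "grip": 35}
    - {"dx": -0.1, "dy": -0.1, "dz": -5, "spin": 0, "grip": 35}
    - {"dx": -0.1, "dy": -0.1, "dz": -5, "spin": 0, "grip": 35}

```text
time_s: 27.12
tcp_pos: [0.5291, 0.3065, 0.1825]
eef_rot: [180.0, -0.0, 35.0]
contact_force: [-0.6, 0.1, 0.5]
gripper_width: 0.0398
```

```bash
python3 fit.py; python3 cart.py wrist pics/w9.png
```

```text
t 27.22 bin [  2.3  -0.2 182.6] yaw 35.0 w 0.04 F [-0.   0.7  0. ]
(np.float64(0.529), 120, 18, 6, [0.53, 0.0], 'low x -26..-18 z 144')
(np.float64(0.513), 120, 22, 6, [0.51, 0.0], 'low x -28..-20 z 140')
(np.float64(0.475), 120, 26, 6, [0.48, 0.0], 'low x -30..-22 z 137')
(np.float64(0.473), 115, 22, 6, [0.47, 0.0], 'low x -25..-16 z 138')
t 27.4667 tcp [0.5288 0.3063 0.1823] yaw 35.0 w 0.0399
0.93 [280, 224, 351, 257] (471.1, 264.3, 85.3, 37.0, -55.0)
```

Request:
servo_tool:
  targets:
    - {"dx": 0, "dy": 0, "dz": 0, "spin": 0, "grip": 60}
    - {"dx": 0, "dy": 0, "dz": 0, "spin": 0, "grip": 60}
    - {"dx": 0, "dy": 0, "dz": 0, "spin": 0, "grip": 60}
    - {"dx": 0, "dy": 0, "dz": 0, "spin": 0, "grip": 60}
    - {"dx": 0, "dy": 0, "dz": 1, "spin": 0, "grip": 60}
    - {"dx": 0, "dy": 0, "dz": 3, "spin": 0, "grip": 75}
    - {"dx": -1, "dy": -1, "dz": 6, "spin": 0, "grip": 75}
    - {"dx": -3, "dy": -2, "dz": 9, "spin": 0, "grip": 75}
    - {"dx": -5, "dy": -3.5, "dz": 10, "spin": 0, "grip": 75}
    - {"dx": -5, "dy": -3.5, "dz": 10, "spin": 0, "grip": 75}

```text
time_s: 28.4
tcp_pos: [0.4777, 0.2703, 0.2873]
eef_rot: [-179.9, -0.4, 35.0]
contact_force: [0.5, 0.1, -0.5]
gripper_width: 0.0655
```

```bash
python3 cart.py wrist pics/w10.png; python3 cart.py scene;python3 cart.py side
```

```text
t 28.4 tcp [0.4777 0.2703 0.2873] yaw 35.0 w 0.0655
t 28.5 tcp [0.4786 0.2712 0.2841] yaw 35.0 w 0.0658
0.66 [300, 192, 324, 202] (467.9, -213.6, 63.1, 40.7, -6.5)
0.59 [237, 154, 279, 203] (510.1, -417.9, 299.5, 110.2, 37.5)
t 28.6 tcp [0.4789 0.2714 0.2822] yaw 35.0 w 0.0656
0.64 [317, 323, 357, 346] (464.1, -219.5, 66.1, 48.6, -8.0)
```

Request:
servo_tool:
  targets:
    - {"dx": -0.2, "dy": -2, "dz": 0, "spin": 0, "grip": 75}
    - {"dx": -0.5, "dy": -6, "dz": 0, "spin": -0.05, "grip": 75}
    - {"dx": -0.8, "dy": -10, "dz": 0, "spin": -0.12, "grip": 75}
    - {"dx": -1.1, "dy": -14, "dz": 0, "spin": -0.2, "grip": 75}
    - {"dx": -1.4, "dy": -18, "dz": 0, "spin": -0.3, "grip": 75}
    - {"dx": -1.7, "dy": -22, "dz": -1, "spin": -0.4, "grip": 75}
    - {"dx": -2, "dy": -26, "dz": -2, "spin": -0.5, "grip": 75}
    - {"dx": -2.4, "dy": -30, "dz": -3, "spin": -0.6, "grip": 75}
    - {"dx": -2.8, "dy": -34, "dz": -5, "spin": -0.7, "grip": 75}
    - {"dx": -3, "dy": -38, "dz": -6, "spin": -0.77, "grip": 75}

```text
time_s: 29.53
tcp_pos: [0.4475, -0.108, 0.2211]
eef_rot: [180.0, 0.1, -9.5]
contact_force: [0.4, 0.1, -0.6]
gripper_width: 0.0657
```

Request:
servo_tool:
  targets:
    - {"dx": -0.2, "dy": -3, "dz": -1, "spin": 0, "grip": 75}
    - {"dx": -0.4, "dy": -6, "dz": -2, "spin": 0, "grip": 75}
    - {"dx": -0.5, "dy": -9, "dz": -3.5, "spin": 0, "grip": 75}
    - {"dx": -0.6, "dy": -10.4, "dz": -4, "spin": 0, "grip": 75}
    - {"dx": -0.6, "dy": -10.4, "dz": -5, "spin": 0, "grip": 75}
    - {"dx": -0.6, "dy": -10.4, "dz": -5, "spin": 0, "grip": 75}
    - {"dx": -0.6, "dy": -10.4, "dz": -5, "spin": 0, "grip": 75}
    - {"dx": -0.6, "dy": -10.4, "dz": -5, "spin": 0, "grip": 75}
    - {"dx": -0.6, "dy": -10.4, "dz": -5, "spin": 0, "grip": 75}
    - {"dx": -0.6, "dy": -10.4, "dz": -5, "spin": 0, "grip": 75}

```text
time_s: 30.37
tcp_pos: [0.4434, -0.2094, 0.1734]
eef_rot: [-180.0, -0.1, -9.1]
contact_force: [-0.3, -0.0, -0.5]
gripper_width: 0.0659
```

```bash
python3 cart.py wrist; python3 cart.py wrist
```

```text
t 30.3667 tcp [ 0.4434 -0.2094  0.1734] yaw -9.1 w 0.0659
t 30.4667 tcp [ 0.4433 -0.2096  0.1733] yaw -9.1 w 0.0659
0.83 [298, 129, 340, 186] (467.8, -219.3, 62.4, 39.5, -8.1)
```

Request:
servo_tool:
  targets:
    - {"dx": 0, "dy": -0.3, "dz": -2, "spin": 0.02, "grip": 70}
    - {"dx": 0, "dy": -0.6, "dz": -5, "spin": 0.02, "grip": 70}
    - {"dx": 0, "dy": -0.6, "dz": -8, "spin": 0.02, "grip": 70}
    - {"dx": 0, "dy": -0.6, "dz": -11, "spin": 0.02, "grip": 70}
    - {"dx": 0, "dy": -0.6, "dz": -13.5, "spin": 0.02, "grip": 70}
    - {"dx": 0, "dy": -0.6, "dz": -15.2, "spin": 0.02, "grip": 70}
    - {"dx": 0, "dy": -0.6, "dz": -16, "spin": 0.02, "grip": 70}
    - {"dx": 0, "dy": -0.6, "dz": -16.6, "spin": 0.02, "grip": 70}
    - {"dx": 0, "dy": -0.6, "dz": -16.6, "spin": 0.02, "grip": 70}
    - {"dx": 0, "dy": -0.6, "dz": -16.6, "spin": 0.02, "grip": 70}

```text
time_s: 31.4
tcp_pos: [0.4435, -0.2161, 0.0074]
eef_rot: [180.0, -0.1, -8.0]
contact_force: [-0.8, -0.1, 0.7]
gripper_width: 0.0614
```

```bash
python3 cart.py wrist; python3 cart.py wrist
```

```text
t 31.4 tcp [ 0.4435 -0.2161  0.0074] yaw -8.0 w 0.0614
0.79 [273, 146, 357, 250] (468.8, -219.3, 60.8, 39.8, -8.5)
t 31.5 tcp [ 0.4438 -0.2161  0.0079] yaw -8.0 w 0.0613
0.94 [274, 145, 356, 253] (468.9, -219.3, 60.8, 39.8, -8.4)
```

Request:
servo_tool:
  targets:
    - {"dx": 0, "dy": 0, "dz": -0.3, "spin": 0, "grip": 70}
    - {"dx": 0, "dy": 0, "dz": -0.45, "spin": 0, "grip": 35}
    - {"dx": 0, "dy": 0, "dz": -0.45, "spin": 0, "grip": 35}
    - {"dx": 0, "dy": 0, "dz": -0.45, "spin": 0, "grip": 35}
    - {"dx": 0, "dy": 0, "dz": -0.45, "spin": 0, "grip": 35}
    - {"dx": 0, "dy": 0, "dz": -0.45, "spin": 0, "grip": 35}
    - {"dx": 0, "dy": 0, "dz": -0.45, "spin": 0, "grip": 35}
    - {"dx": 0, "dy": 0, "dz": -0.45, "spin": 0, "grip": 35}
    - {"dx": 0, "dy": 0, "dz": -0.45, "spin": 0, "grip": 35}
    - {"dx": 0, "dy": 0, "dz": -0.45, "spin": 0, "grip": 35}
  squeeze: 6

```text
time_s: 32.43
tcp_pos: [0.4429, -0.2161, 0.0023]
eef_rot: [180.0, 0.0, -8.0]
contact_force: [0.4, 0.2, -1.4]
gripper_width: 0.04
```

Request:
servo_tool:
  targets:
    - {"dx": 0, "dy": 0, "dz": 1, "spin": 0, "grip": 35}
    - {"dx": 0, "dy": 0, "dz": 3, "spin": 0, "grip": 35}
    - {"dx": 0, "dy": 0.5, "dz": 6, "spin": 0, "grip": 35}
    - {"dx": -0.2, "dy": 2, "dz": 9, "spin": 0.08, "grip": 35}
    - {"dx": -0.6, "dy": 4.5, "dz": 12, "spin": 0.16, "grip": 35}
    - {"dx": -1.2, "dy": 8, "dz": 14, "spin": 0.25, "grip": 35}
    - {"dx": -1.8, "dy": 12, "dz": 14.6, "spin": 0.35, "grip": 35}
    - {"dx": -2.4, "dy": 16, "dz": 14.6, "spin": 0.45, "grip": 35}
    - {"dx": -3, "dy": 20, "dz": 14.6, "spin": 0.55, "grip": 35}
    - {"dx": -3.6, "dy": 24, "dz": 14.6, "spin": 0.65, "grip": 35}

```text
time_s: 33.27
tcp_pos: [0.4063, 0.0256, 0.1488]
eef_rot: [-180.0, -0.1, 29.5]
contact_force: [1.6, 0.3, -0.0]
gripper_width: 0.0399
```

Request:
servo_tool:
  targets:
    - {"dx": -0.6, "dy": 4, "dz": 0, "spin": 0.1, "grip": 35}
    - {"dx": -1.2, "dy": 8, "dz": 0, "spin": 0.1, "grip": 35}
    - {"dx": -1.8, "dy": 12, "dz": 0, "spin": 0.1, "grip": 35}
    - {"dx": -2.2, "dy": 15, "dz": 0, "spin": 0.1, "grip": 35}
    - {"dx": -2.4, "dy": 17, "dz": 0, "spin": 0.1, "grip": 35}
    - {"dx": -2.4, "dy": 18, "dz": 0, "spin": 0.1, "grip": 35}
    - {"dx": -2.4, "dy": 18.1, "dz": 0, "spin": 0.1, "grip": 35}
    - {"dx": -2.4, "dy": 18.1, "dz": 0, "spin": 0.1, "grip": 35}
    - {"dx": -2.4, "dy": 18.1, "dz": 0, "spin": 0.1, "grip": 35}
    - {"dx": -2.4, "dy": 18.1, "dz": 0, "spin": 0.1, "grip": 35}

```text
time_s: 34.1
tcp_pos: [0.3829, 0.2038, 0.1482]
eef_rot: [180.0, 0.0, 34.9]
contact_force: [-0.1, -0.5, -0.7]
gripper_width: 0.0396
```

```bash
python3 - <<'E'
import sys;sys.path.insert(0,'.')
from fit import *
p=now();fit(p,range(-20,25,5))
for w in [(-143,0,150),(-143,0,157.5),(-140.6,0,170.6),(-134.2,0,181.7)]:
    t=np.r_[C+w[0]*ex+w[1]*ey,w[2]];print(w,np.round((t-p)/10,2).tolist())
E
python3 cart.py wrist
```

```text
t 34.2 bin [-176.2   -0.5  148.2] yaw 34.9 w 0.04 F [ 0.6 -0.4 -0.5]
(np.float64(0.847), -5, 26, 6, [0.85, 0.0], 'low x -181..-119 z 149')
(np.float64(0.845), -5, 22, 2, [0.85, 0.0], 'low x -185..-123 z 144')
(np.float64(0.817), -10, 26, 2, [0.82, 0.0], 'low x -182..-180 z 144')
(np.float64(0.813), -10, 30, 2, [0.81, 0.0], 'low x -178..-176 z 145')
(-143, 0, 150) [2.69, 1.94, 0.18]
(-143, 0, 157.5) [2.69, 1.94, 0.93]
(-140.6, 0, 170.6) [2.88, 2.08, 2.24]
(-134.2, 0, 181.7) [3.41, 2.45, 3.35]
t 34.45 tcp [0.383  0.2047 0.1483] yaw 34.9 w 0.0402
0.72 [275, 144, 355, 253] (370.2, 195.1, 118.1, 78.3, 35.7)
```

Same as before; repeat the pivot and lift.

Request:
servo_tool:
  targets:
    - {"dx": 0.9, "dy": 0.65, "dz": 0.1, "spin": 0, "grip": 35}
    - {"dx": 1.8, "dy": 1.3, "dz": 0.1, "spin": 0, "grip": 35}
    - {"dx": 2.69, "dy": 1.94, "dz": 0.1, "spin": 0, "grip": 35}
    - {"dx": 2.69, "dy": 1.94, "dz": 0.1, "spin": 0, "grip": 35}
    - {"dx": 2.69, "dy": 1.94, "dz": 0.85, "spin": 0, "grip": 35}
    - {"dx": 2.75, "dy": 2.0, "dz": 1.5, "spin": 0, "grip": 35}
    - {"dx": 2.88, "dy": 2.08, "dz": 2.15, "spin": 0, "grip": 35}
    - {"dx": 3.12, "dy": 2.27, "dz": 2.7, "spin": 0, "grip": 35}
    - {"dx": 3.4, "dy": 2.45, "dz": 3.27, "spin": 0, "grip": 35}
    - {"dx": 3.4, "dy": 2.45, "dz": 3.27, "spin": 0, "grip": 35}

```text
time_s: 35.38
tcp_pos: [0.4179, 0.2303, 0.1826]
eef_rot: [-180.0, -0.2, 35.0]
contact_force: [-0.7, -0.2, 0.7]
gripper_width: 0.0399
```

Request:
servo_tool:
  targets:
    - {"dx": 0.3, "dy": 0.22, "dz": 0.45, "spin": 0, "grip": 35}
    - {"dx": 0.65, "dy": 0.45, "dz": 0.9, "spin": 0, "grip": 35}
    - {"dx": 1.0, "dy": 0.7, "dz": 1.33, "spin": 0, "grip": 35}
    - {"dx": 1.35, "dy": 0.94, "dz": 1.7, "spin": 0, "grip": 35}
    - {"dx": 1.8, "dy": 1.25, "dz": 2.02, "spin": 0, "grip": 35}
    - {"dx": 2.2, "dy": 1.54, "dz": 2.27, "spin": 0, "grip": 35}
    - {"dx": 2.65, "dy": 1.86, "dz": 2.43, "spin": 0, "grip": 35}
    - {"dx": 3.0, "dy": 2.1, "dz": 2.53, "spin": 0, "grip": 35}
    - {"dx": 3.2, "dy": 2.24, "dz": 2.6, "spin": 0, "grip": 35}
    - {"dx": 3.2, "dy": 2.24, "dz": 2.6, "spin": 0, "grip": 35}

```text
time_s: 36.22
tcp_pos: [0.4493, 0.2521, 0.2068]
eef_rot: [180.0, 0.0, 35.0]
contact_force: [-0.2, -0.2, -0.2]
gripper_width: 0.0398
```

Request:
servo_tool:
  targets:
    - {"dx": -0.1, "dy": -0.1, "dz": 1.5, "spin": 0, "grip": 35}
    - {"dx": -0.1, "dy": -0.1, "dz": 3.5, "spin": 0, "grip": 35}
    - {"dx": -0.1, "dy": -0.1, "dz": 4.5, "spin": 0, "grip": 35}
    - {"dx": -0.1, "dy": -0.1, "dz": 4.5, "spin": 0, "grip": 35}
    - {"dx": -0.1, "dy": -0.1, "dz": 4.5, "spin": 0, "grip": 35}
    - {"dx": -0.1, "dy": -0.1, "dz": 4.5, "spin": 0, "grip": 35}
    - {"dx": -0.1, "dy": -0.1, "dz": 4.5, "spin": 0, "grip": 35}
    - {"dx": -0.1, "dy": -0.1, "dz": 4.5, "spin": 0, "grip": 35}
    - {"dx": -0.1, "dy": -0.1, "dz": 4.5, "spin": 0, "grip": 35}
    - {"dx": -0.1, "dy": -0.1, "dz": 4.5, "spin": 0, "grip": 35}

```text
time_s: 37.05
tcp_pos: [0.4478, 0.2507, 0.2516]
eef_rot: [180.0, 0.0, 35.0]
contact_force: [-1.0, 0.0, -0.8]
gripper_width: 0.0401
```

```bash
python3 fit.py;python3 bx.py " 3.5,0,252"; python3 cart.py wrist
```

```text
t 37.15 bin [-96.1   0.7 251.7] yaw 35.0 w 0.0404 F [ 0.1  0.7 -0.5]
(np.float64(1.672), 95, 22, 2, [0.86, 0.81], 'low x -106..-96 z 200')
(np.float64(1.672), 95, 26, 6, [0.86, 0.81], 'low x -106..-96 z 200')
(np.float64(1.666), 95, 18, -2, [0.86, 0.81], 'low x -105..-95 z 200')
(np.float64(1.639), 90, 18, -2, [0.85, 0.79], 'low x -101..-91 z 201')
t 37.5 bin [-96.    0.7 252. ] yaw 35.0 w 0.0401 F [-0.3  0.6 -0.1]
 3.5,0,252 [8.2, 5.65, 0.0]
t 37.55 tcp [0.4479 0.2508 0.252 ] yaw 35.0 w 0.0397
0.84 [299, 70, 334, 86] (542.8, 315.0, 40.1, 23.3, -55.0)
0.56 [277, 210, 356, 252] (374.4, 198.6, 104.7, 70.2, -55.0)
```

Request:
servo_tool:
  targets:
    - {"dx": 0.8, "dy": 0.55, "dz": 0, "spin": 0, "grip": 35}
    - {"dx": 2.2, "dy": 1.5, "dz": 0, "spin": 0, "grip": 35}
    - {"dx": 4, "dy": 2.8, "dz": 0, "spin": 0, "grip": 35}
    - {"dx": 6, "dy": 4.2, "dz": 0, "spin": 0, "grip": 35}
    - {"dx": 7.4, "dy": 5.15, "dz": 0, "spin": 0, "grip": 35}
    - {"dx": 8, "dy": 5.5, "dz": 0, "spin": 0, "grip": 35}
    - {"dx": 8.2, "dy": 5.65, "dz": 0, "spin": 0, "grip": 35}
    - {"dx": 8.2, "dy": 5.65, "dz": 0, "spin": 0, "grip": 35}
    - {"dx": 8.2, "dy": 5.65, "dz": -1, "spin": 0, "grip": 35}
    - {"dx": 8.2, "dy": 5.65, "dz": -2, "spin": 0, "grip": 35}

```text
time_s: 38.48
tcp_pos: [0.5295, 0.3072, 0.232]
eef_rot: [-180.0, -0.1, 35.0]
contact_force: [-0.2, 0.2, -0.3]
gripper_width: 0.0397
```

Request:
servo_tool:
  targets:
    - {"dx": 0, "dy": 0, "dz": -0.8, "spin": 0, "grip": 35}
    - {"dx": 0, "dy": 0, "dz": -1.6, "spin": 0, "grip": 35}
    - {"dx": 0, "dy": 0, "dz": -2.4, "spin": 0, "grip": 35}
    - {"dx": 0, "dy": 0, "dz": -3.2, "spin": 0, "grip": 35}
    - {"dx": -0.1, "dy": 0, "dz": -4, "spin": 0, "grip": 35}
    - {"dx": -0.1, "dy": -0.1, "dz": -4.6, "spin": 0, "grip": 35}
    - {"dx": -0.1, "dy": -0.1, "dz": -5, "spin": 0, "grip": 35}
    - {"dx": -0.1, "dy": -0.1, "dz": -5, "spin": 0, "grip": 35}
    - {"dx": -0.1, "dy": -0.1, "dz": -5, "spin": 0, "grip": 35}
    - {"dx": -0.1, "dy": -0.1, "dz": -5, "spin": 0, "grip": 35}

```text
time_s: 39.32
tcp_pos: [0.5292, 0.3065, 0.1824]
eef_rot: [180.0, -0.0, 35.0]
contact_force: [0.4, -0.1, -0.0]
gripper_width: 0.0398
```

Request:
servo_tool:
  targets:
    - {"dx": 0, "dy": 0, "dz": 0, "spin": 0, "grip": 60}
    - {"dx": 0, "dy": 0, "dz": 0, "spin": 0, "grip": 60}
    - {"dx": 0, "dy": 0, "dz": 0, "spin": 0, "grip": 60}
    - {"dx": 0, "dy": 0, "dz": 0, "spin": 0, "grip": 60}
    - {"dx": 0, "dy": 0, "dz": 1, "spin": 0, "grip": 60}
    - {"dx": 0, "dy": 0, "dz": 3, "spin": 0, "grip": 75}
    - {"dx": -1, "dy": -1, "dz": 6, "spin": 0, "grip": 75}
    - {"dx": -3, "dy": -2, "dz": 9, "spin": 0, "grip": 75}
    - {"dx": -5, "dy": -3.5, "dz": 10, "spin": 0, "grip": 75}
    - {"dx": -5, "dy": -3.5, "dz": 10, "spin": 0, "grip": 75}

```text
time_s: 40.15
tcp_pos: [0.4779, 0.2703, 0.2873]
eef_rot: [-179.9, -0.4, 35.0]
contact_force: [-0.5, -0.6, -1.2]
gripper_width: 0.0655
```

```bash
python3 cart.py wrist pics/w11.png; python3 cart.py side; python3 - <<'E'
from h import *
O={}
for n in['scene','side']:
    c=cal(n);im=r.capture(n)
    for d in r.cut_out('pip0',n):
        if d['p']<.3: continue
        p=mpts(d['mask']);print(n,round(d['p'],2),np.round(d['extent']),len(p))
    cv2.imwrite(f'pics/{n}11.png',im)
a=cv2.imread('pics/scene11.png')[120:215,215:295];b=cv2.imread('pics/side11.png')[255:400,390:475];w=cv2.imread('pics/w11.png')[40:230,220:420]
cv2.imwrite('pics/c11.png',np.hstack([cv2.resize(a,(320,380)),cv2.resize(b,(223,380)),cv2.resize(w,(250,238))[:380] if 0 else np.vstack([cv2.resize(w,(250,238)),np.zeros((142,250,3),np.uint8)])]))
E
```

```text
t 40.15 tcp [0.4779 0.2703 0.2873] yaw 35.0 w 0.0655
0.44 [309, 133, 334, 135] (521.9, 288.6, 28.5, 7.0, -55.0)
t 40.25 tcp [0.4787 0.2713 0.2841] yaw 35.0 w 0.0656
0.37 [404, 302, 461, 400] (580.4, -352.6, 268.6, 81.5, 34.5)
scene 0.6 [250. 152. 252. 176.] 58
side 0.82 [422. 310. 435. 353.] 238
side 0.69 [428. 266. 437. 310.] 222
```

View pics/c11.png

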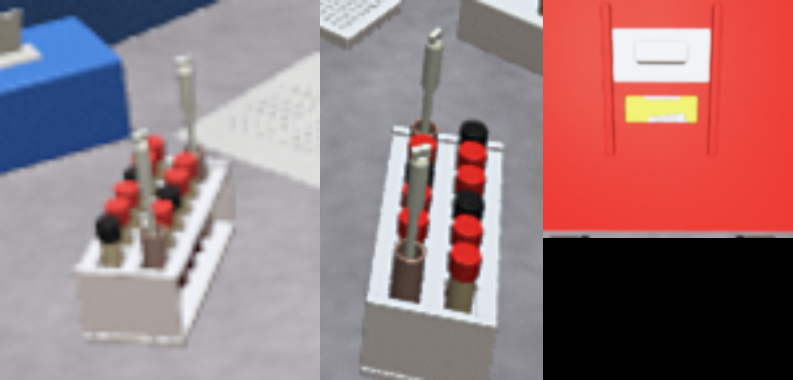

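```bash
python3 - <<'E'
from h import *
c={n:cal(n) for n in['scene','side']}
S={'1':[(261,135),(262.5,149.5)],'2':[(250.2,154.2),(251.7,167.5)]};D={'1':[(433.5,267.2),(431.2,288.6)],'2':[(428.5,311.5),(425.5,341)]}
for a in S:
  for b in D:
    for k in(0,1):
        o=[(c['scene'],S[a][k]),(c['side'],D[b][k])];X=tri(o);print(a,b,k,np.round(X*1000,1),[np.round(np.linalg.norm(proj(q,X)[0]-p),1) for q,p in o])
E
```

```text
1 1 0 [ 533.7 -351.7  195.5] [np.float64(4.0), np.float64(7.2)]
1 1 1 [ 536.4 -349.3  151.3] [np.float64(4.1), np.float64(7.3)]
1 2 0 [ 486.2 -396.2  162. ] [np.float64(0.5), np.float64(0.9)]
1 2 1 [ 481.9 -400.5  109.8] [np.float64(0.2), np.float64(0.5)]
2 1 0 [ 585.4 -327.2  161.9] [np.float64(0.4), np.float64(0.7)]
2 1 1 [ 584.2 -328.8  118.2] [np.float64(0.3), np.float64(0.4)]
2 2 0 [ 536.9 -374.2  123.2] [np.float64(3.5), np.float64(6.4)]
2 2 1 [ 528.8 -382.8   71. ] [np.float64(4.0), np.float64(7.4)]
```

Request:
servo_tool:
  targets:
    - {"dx": 0, "dy": -2, "dz": 1, "spin": 0, "grip": 60}
    - {"dx": 0, "dy": -6, "dz": 2, "spin": 0, "grip": 60}
    - {"dx": 0, "dy": -10, "dz": 3, "spin": 0, "grip": 60}
    - {"dx": 0, "dy": -14, "dz": 3.6, "spin": 0, "grip": 60}
    - {"dx": 0, "dy": -18, "dz": 3.6, "spin": 0, "grip": 60}
    - {"dx": 0, "dy": -22, "dz": 3.6, "spin": 0, "grip": 60}
    - {"dx": 0, "dy": -26, "dz": 3.6, "spin": 0, "grip": 60}
    - {"dx": 0, "dy": -30, "dz": 3.6, "spin": 0, "grip": 60}
    - {"dx": 0, "dy": -34, "dz": 3.6, "spin": 0, "grip": 60}
    - {"dx": 0, "dy": -38, "dz": 3.6, "spin": 0, "grip": 60}

```text
time_s: 41.38
tcp_pos: [0.4787, -0.1106, 0.3177]
eef_rot: [-180.0, 0.0, 35.0]
contact_force: [2.6, 1.5, -0.0]
gripper_width: 0.0524
```

Request:
servo_tool:
  targets:
    - {"dx": -0.1, "dy": -4, "dz": 0, "spin": 0, "grip": 60}
    - {"dx": -0.2, "dy": -8, "dz": 0, "spin": 0, "grip": 60}
    - {"dx": -0.3, "dy": -12, "dz": 0, "spin": 0, "grip": 60}
    - {"dx": -0.4, "dy": -16, "dz": 0, "spin": 0, "grip": 60}
    - {"dx": -0.5, "dy": -20, "dz": 0, "spin": 0, "grip": 60}
    - {"dx": -0.6, "dy": -23, "dz": 0, "spin": 0, "grip": 60}
    - {"dx": -0.8, "dy": -26, "dz": 0, "spin": 0, "grip": 60}
    - {"dx": -0.8, "dy": -28, "dz": 0, "spin": 0, "grip": 60}
    - {"dx": -0.8, "dy": -29, "dz": 0, "spin": 0, "grip": 60}
    - {"dx": -0.8, "dy": -29, "dz": 0, "spin": 0, "grip": 60}

```text
time_s: 42.22
tcp_pos: [0.4707, -0.4005, 0.3163]
eef_rot: [-179.9, 0.1, 34.8]
contact_force: [-0.5, 0.4, -0.4]
gripper_width: 0.0525
```

```bash
python3 - <<'E'
from h import *
r.capture('side');s=r.get_state();print(s['time_s'],s['tcp_pos'],s['eef_rot'],np.round(s['joints'],1))
c=cal('wrist');np.save('cw12.npy',c[1]);im=r.capture('wrist');cv2.imwrite('pics/w12.png',im)
for d in r.cut_out('pip0','wrist'): print(round(d['p'],2),np.round(d['extent']),d['mask'].sum())
for X in [(.4862,-.3962,.162),(.4819,-.4005,.1098),(.5854,-.3272,.1619)]: print(proj(c,X))
cv2.imwrite('pics/w12c.png',im[0:230,150:520])
E
```

```text
42.2667 [ 0.47077235 -0.39930433  0.31669149] [-1.79894011e+02  5.99559203e-02  3.48669231e+01] [-22.2  12.8   1.5  -0.  -78.8 147.1]
0.73 [319. 158. 329. 176.] 164
0.67 [321.  41. 328.  70.] 197
[[320.60118314 169.6492746 ]]
[[320.76847969 166.95745601]]
[[321.38482892  43.48703395]]
```

View pics/w12c.png

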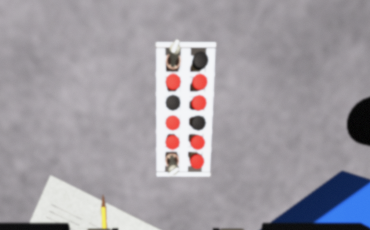

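```bash
cat > pf.py <<'E'
from h import *
from scipy.optimize import minimize
def sil(c,q,sc=4):
    x,y,ax,ay=q;u=np.array([ax,ay,1.0]);u/=np.linalg.norm(u);B=np.array([x,y,.138]) # bulb middle (126 mm) at z .138
    m=np.zeros((400*sc,640*sc),np.uint8)
    for a,b,rad in [(82,107,3),(107,144,5.5),(144,152,4)]:
        P=[B+u*(v-126)/1000 for v in (a,b)];px=proj(c,P)*sc
        d=[np.linalg.norm(p-c[1][:3,3]) for p in P];w=[rad/1000*c[0][0,0]/k*sc for k in d]
        n=px[1]-px[0];n=n/np.linalg.norm(n);n=np.array([-n[1],n[0]])
        cv2.fillConvexPoly(m,cv2.convexHull(np.round(np.r_[[px[0]+n*w[0]],[px[1]+n*w[1]],[px[1]-n*w[1]],[px[0]-n*w[0]]]).astype(np.int32)),1)
        for p,k in zip(px,w): cv2.circle(m,tuple(int(round(t)) for t in p),int(round(k)),1,-1)
    return cv2.resize(m.astype(np.float32),(640,400),interpolation=cv2.INTER_AREA)
def fitpip(views,guess,near=25):
    sel=[]
    for c,L in views:
        p=proj(c,[guess[0],guess[1],.138])[0]
        k=[d for d in L if np.linalg.norm(mpts(d['mask']).mean(0)-p)<near and d['mask'].sum()<800]
        if k: sel.append((c,k[0]['mask'].astype(np.float32)))
    def cost(v):
        q=np.r_[guess[0]+v[0]/1000,guess[1]+v[1]/1000,v[2]/57.3,v[3]/57.3];s=0
        for c,m in sel:
            a=sil(c,q);s+=1-np.minimum(a,m).sum()/np.maximum(a,m).sum()
        return s+0.002*(v[2]**2+v[3]**2)/10
    best=min((minimize(cost,v0,method='Nelder-Mead',options=dict(initial_simplex=np.array(v0)+np.r_[np.zeros((1,4)),np.diag([4,4,4,4])],maxiter=150)) for v0 in ([0,0,0,0],[0,0,4,4])),key=lambda o:o.fun)
    v=best.x;print('views',len(sel),'cost',round(best.fun,2),'bulb',np.round([guess[0]*1000+v[0],guess[1]*1000+v[1]],1),'lean deg xy',np.round(v[2:],1))
def look(ns=('scene','side','wrist')):
    V=[]
    for n in ns:
        c=cal(n);r.capture(n);V.append((c,r.cut_out('pip0',n)))
    return V
if __name__=='__main__':
    V=look()
    for g in [(.4845,-.398),(.585,-.328)]: 
        fitpip(V,g);fitpip(V[1:],g)
E
python3 pf.py
```

```text
views 2 cost 0.55 bulb [ 488.4 -396.9] lean deg xy [-1.7 -1.5]
views 2 cost 0.55 bulb [ 488.4 -396.9] lean deg xy [-1.7 -1.5]
views 2 cost 0.49 bulb [ 583.5 -332.7] lean deg xy [4.9 1.6]
views 2 cost 0.49 bulb [ 583.5 -332.7] lean deg xy [4.9 1.6]
```

Request:
servo_tool:
  targets:
    - {"dx": 1, "dy": 0.6, "dz": -0.5, "spin": 0, "grip": 60}
    - {"dx": 2.5, "dy": 1.6, "dz": -2, "spin": 0, "grip": 60}
    - {"dx": 4.5, "dy": 2.8, "dz": -4, "spin": 0, "grip": 60}
    - {"dx": 6.5, "dy": 4, "dz": -6, "spin": 0, "grip": 60}
    - {"dx": 8.5, "dy": 5.2, "dz": -8, "spin": 0, "grip": 60}
    - {"dx": 10, "dy": 6.2, "dz": -10, "spin": 0, "grip": 60}
    - {"dx": 11, "dy": 6.7, "dz": -11.3, "spin": 0, "grip": 60}
    - {"dx": 11.3, "dy": 6.9, "dz": -11.7, "spin": 0, "grip": 60}
    - {"dx": 11.3, "dy": 6.9, "dz": -11.7, "spin": 0, "grip": 60}
    - {"dx": 11.3, "dy": 6.9, "dz": -11.7, "spin": 0, "grip": 60}

```text
time_s: 43.5
tcp_pos: [0.584, -0.33, 0.2017]
eef_rot: [180.0, 0.0, 35.0]
contact_force: [-0.5, -0.0, 0.1]
gripper_width: 0.0525
```

```bash
python3 - <<'E'
from pf import *
r.capture('side');s=r.get_state();print(s['time_s'],s['tcp_pos'],s['eef_rot'])
V=look()
im=r.capture('wrist');cv2.imwrite('pics/w13.png',im[60:300,180:460])
for c,L in V:
    print([(round(d['p'],2),np.round(d['extent']).tolist()) for d in L])
g=(.585,-.330);print(proj(V[2][0],[.585,-.330,.162]))
fitpip(V,g,60);fitpip(V[1:2]+V[2:],g,60);fitpip(V[:2],g,60)
E
```

```text
43.55 [ 0.58394003 -0.33036271  0.20239797] [ 1.79911388e+02 -4.34477953e-02  3.49486606e+01]
[(0.47, [469.0, 240.0, 506.0, 261.0])]
[(0.69, [429.0, 265.0, 438.0, 307.0]), (0.69, [353.0, 222.0, 358.0, 240.0]), (0.65, [422.0, 312.0, 432.0, 353.0]), (0.26, [163.0, 154.0, 273.0, 246.0])]
[(0.89, [310.0, 183.0, 321.0, 228.0])]
[[314.54129603 217.43430455]]
views 2 cost 0.59 bulb [ 585.2 -331.4] lean deg xy [-0.4 -0.3]
views 2 cost 0.59 bulb [ 585.2 -331.4] lean deg xy [-0.4 -0.3]
views 1 cost 0.22 bulb [ 580.2 -332.1] lean deg xy [6.  4.9]
```

View pics/w13.png

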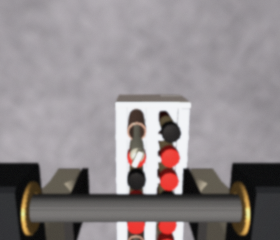

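```bash
python3 - <<'E'
from h import *
c=cal('wrist');print(plane(c,[[317,218]],.162),plane(c,[[317,183],[317,186]],.086))
E
```

```text
[[ 0.58579721 -0.33115675  0.162     ]] [[ 0.59261913 -0.32701658  0.086     ]
 [ 0.59026991 -0.32866523  0.086     ]]
```

Request:
servo_tool:
  targets:
    - {"dx": 0.3, "dy": 0, "dz": -1, "spin": 0, "grip": 60}
    - {"dx": 0.35, "dy": 0.05, "dz": -2.5, "spin": 0, "grip": 60}
    - {"dx": 0.35, "dy": 0.05, "dz": -4, "spin": 0, "grip": 60}
    - {"dx": 0.35, "dy": 0.05, "dz": -5.5, "spin": 0, "grip": 60}
    - {"dx": 0.35, "dy": 0.05, "dz": -7, "spin": 0, "grip": 60}
    - {"dx": 0.35, "dy": 0.05, "dz": -8, "spin": 0, "grip": 60}
    - {"dx": 0.35, "dy": 0.05, "dz": -8.3, "spin": 0, "grip": 60}
    - {"dx": 0.35, "dy": 0.05, "dz": -8.3, "spin": 0, "grip": 60}
    - {"dx": 0.35, "dy": 0.05, "dz": -8.3, "spin": 0, "grip": 30}
    - {"dx": 0.35, "dy": 0.05, "dz": -8.3, "spin": 0, "grip": 5}
  squeeze: 12

```text
time_s: 44.73
tcp_pos: [0.588, -0.3294, 0.119]
eef_rot: [179.9, -0.0, 35.0]
contact_force: [0.5, 0.5, 0.3]
gripper_width: 0.0445
```

Request:
servo_tool:
  targets:
    - {"dx": 0, "dy": 0, "dz": 0, "spin": 0, "grip": 5}
    - {"dx": 0, "dy": 0, "dz": 0, "spin": 0, "grip": 5}
    - {"dx": 0, "dy": 0, "dz": 0, "spin": 0, "grip": 5}
    - {"dx": 0, "dy": 0, "dz": 0, "spin": 0, "grip": 5}
    - {"dx": 0, "dy": 0, "dz": 0, "spin": 0, "grip": 5}
    - {"dx": 0, "dy": 0, "dz": 0, "spin": 0, "grip": 5}
    - {"dx": 0, "dy": 0, "dz": 0, "spin": 0, "grip": 5}
    - {"dx": 0, "dy": 0, "dz": 0, "spin": 0, "grip": 5}
    - {"dx": 0, "dy": 0, "dz": 0.5, "spin": 0, "grip": 5}
    - {"dx": 0, "dy": 0, "dz": 1, "spin": 0, "grip": 5}

```text
time_s: 45.57
tcp_pos: [0.5872, -0.3291, 0.128]
eef_rot: [-180.0, 0.0, 35.0]
contact_force: [-0.5, -0.3, -0.2]
gripper_width: 0.0105
```

Request:
servo_tool:
  targets:
    - {"dx": 0, "dy": 0, "dz": 1.5, "spin": 0, "grip": 5}
    - {"dx": 0, "dy": 0, "dz": 3.5, "spin": 0, "grip": 5}
    - {"dx": 0, "dy": 0, "dz": 6, "spin": 0, "grip": 5}
    - {"dx": 0, "dy": 0, "dz": 8.5, "spin": 0, "grip": 5}
    - {"dx": 0, "dy": 0, "dz": 11, "spin": 0, "grip": 5}
    - {"dx": 0, "dy": 0, "dz": 13.5, "spin": 0, "grip": 5}
    - {"dx": 0, "dy": 0, "dz": 16, "spin": 0, "grip": 5}
    - {"dx": 0, "dy": 0, "dz": 18.5, "spin": 0, "grip": 5}
    - {"dx": 0, "dy": 0, "dz": 20.5, "spin": 0, "grip": 5}
    - {"dx": 0, "dy": 0, "dz": 20.5, "spin": 0, "grip": 5}

```text
time_s: 46.4
tcp_pos: [0.5886, -0.3302, 0.3392]
eef_rot: [179.6, -0.2, 35.0]
contact_force: [0.3, -0.7, 1.1]
gripper_width: 0.0106
```

```bash
python3 - <<'E'
from h import *
s=r.get_state();print(s['time_s'],s['tcp_pos'],s['gripper_width'],s['contact_force'])
for n in['side','scene','wrist']:
    im=r.capture(n)
    print(n,[(round(d['p'],2),np.round(d['extent']).tolist()) for d in r.cut_out('pip0',n) if d['p']>.3])
E
```

```text
46.4 [ 0.58862144 -0.33015996  0.33916134] 0.010584371982885499 [ 0.25006389 -0.70195333  1.07967127]
side [(0.81, [441.0, 141.0, 453.0, 227.0]), (0.62, [426.0, 310.0, 435.0, 353.0])]
scene [(0.57, [257.0, 137.0, 262.0, 155.0]), (0.53, [239.0, 72.0, 245.0, 121.0])]
wrist [(0.66, [308.0, 196.0, 326.0, 304.0])]
```

Request:
servo_tool:
  targets:
    - {"dx": -0.1, "dy": 1.5, "dz": 0, "spin": -0.05, "grip": 5}
    - {"dx": -0.3, "dy": 4, "dz": 0, "spin": -0.12, "grip": 5}
    - {"dx": -0.6, "dy": 7, "dz": 0, "spin": -0.2, "grip": 5}
    - {"dx": -0.9, "dy": 10, "dz": 0, "spin": -0.28, "grip": 5}
    - {"dx": -1.2, "dy": 13.5, "dz": 0, "spin": -0.36, "grip": 5}
    - {"dx": -1.5, "dy": 17, "dz": 0, "spin": -0.44, "grip": 5}
    - {"dx": -1.8, "dy": 20.5, "dz": 0, "spin": -0.52, "grip": 5}
    - {"dx": -2.1, "dy": 24, "dz": 0, "spin": -0.6, "grip": 5}
    - {"dx": -2.4, "dy": 27.5, "dz": 0, "spin": -0.68, "grip": 5}
    - {"dx": -2.7, "dy": 31, "dz": 0, "spin": -0.76, "grip": 5}

```text
time_s: 47.53
tcp_pos: [0.5597, -0.0176, 0.3324]
eef_rot: [180.0, 0.1, -8.8]
contact_force: [1.6, 0.1, -0.1]
gripper_width: 0.0106
```

Request:
servo_tool:
  targets:
    - {"dx": -0.4, "dy": 3.5, "dz": 0, "spin": -0.08, "grip": 5}
    - {"dx": -0.8, "dy": 7, "dz": 0, "spin": -0.16, "grip": 5}
    - {"dx": -1.2, "dy": 10.5, "dz": 0, "spin": -0.24, "grip": 5}
    - {"dx": -1.6, "dy": 14, "dz": 0, "spin": -0.34, "grip": 5}
    - {"dx": -2, "dy": 17.5, "dz": 0, "spin": -0.44, "grip": 5}
    - {"dx": -2.4, "dy": 21, "dz": 0, "spin": -0.54, "grip": 5}
    - {"dx": -2.8, "dy": 24.5, "dz": 0, "spin": -0.64, "grip": 5}
    - {"dx": -3.1, "dy": 28, "dz": 0, "spin": -0.73, "grip": 5}
    - {"dx": -3.3, "dy": 31, "dz": 0, "spin": -0.81, "grip": 5}
    - {"dx": -3.4, "dy": 32.5, "dz": 0, "spin": -0.81, "grip": 5}

```text
time_s: 48.37
tcp_pos: [0.5256, 0.3088, 0.3316]
eef_rot: [179.9, -0.0, -55.1]
contact_force: [0.1, -0.4, 0.6]
gripper_width: 0.0105
```

```bash
cat > hp.py <<'E'
# held pipette: fit the tip's bin-frame offset by overlap in scene and side
from bx import *
from pf import sil
from scipy.optimize import minimize
def run():
    p=now();V=[]
    for n in['scene','side']:
        c=cal(n);r.capture(n);L=[d for d in r.cut_out('pip0',n) if d['p']>.25]
        q=proj(c,[p[0]/1000,p[1]/1000,(p[2]-30)/1000])[0]
        L=[d for d in L if np.linalg.norm(mpts(d['mask']).mean(0)-q)<40]
        if L: V.append((n,c,L[0]['mask']));print(n,np.round(L[0]['extent']))
    # lowest visible pixel = tip, lies near z = p_z-107
    O=[]
    for n,c,m in V:
        k=mpts(m);y=k[:,1].max();t=np.r_[k[k[:,1]>=y-1].mean(0)[0],y];O.append((c,t))
        w=plane(c,t,(p[2]-107)/1000)[0,:2]*1000-C;print(n,'tip px',t,'bin xy at nominal z',np.round([w@ex,w@ey],1))
    if len(O)==2:
        X=tri(O)*1000;w=X[:2]-C;print('tri tip bin',np.round([w@ex,w@ey,X[2]],1))
    return p
if __name__=='__main__':
    p=run()
    for w in sys.argv[1:]:
        x,y,z=map(float,w.split(','));t=np.r_[C+x*ex+y*ey,z];print(w,np.round((t-p)/10,2).tolist())
E
python3 hp.py " 0,0,335"; python3 - <<'E'
from h import *
s=cv2.resize(r.capture('side')[60:210,160:280],(360,450));q=cv2.resize(r.capture('scene')[110:280,420:556],(360,450));cv2.imwrite('pics/c14.png',np.hstack([s,q]))
E
```

```text
t 48.47 bin [  1.    3.6 331.4] yaw -54.8 w 0.0108 F [-0.6 -0.6  0. ]
scene [492. 174. 504. 215.]
scene tip px [492.5 212. ] bin xy at nominal z [-23.2  13.9]
 0,0,335 [0.13, -0.35, 0.36]
```

View pics/c14.png

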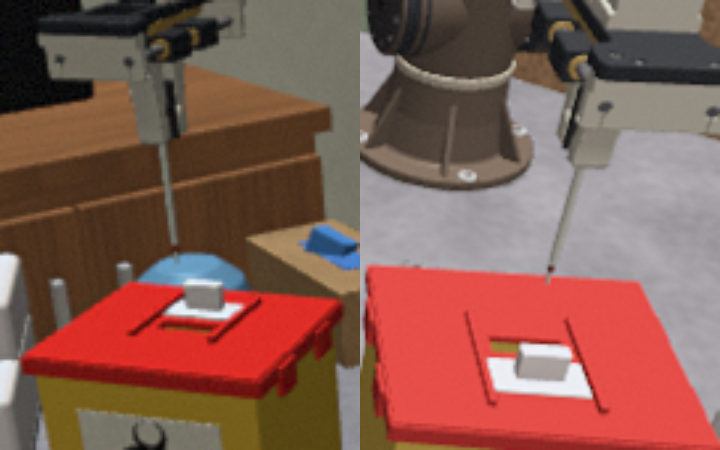

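```bash
python3 - <<'E'
from bx import *
O=[(cal('side'),(219,147)),(cal('scene'),(490.6,217))];X=tri(O)*1000;w=X[:2]-C
print(X,'bin',w@ex,w@ey,[proj(c,X/1000)[0]-p for c,p in O])
E
```

```text
[525.69511125 308.45219934 229.23813616] bin 0.7391249750286798 3.330583974916657 [array([-0.19603673, -0.14214638]), array([-0.28035218,  0.17850451])]
```

Request:
servo_tool:
  targets:
    - {"dx": 0.13, "dy": -0.3, "dz": -0.5, "spin": 0, "grip": 5}
    - {"dx": 0.13, "dy": -0.3, "dz": -1.8, "spin": 0, "grip": 5}
    - {"dx": 0.13, "dy": -0.3, "dz": -3.2, "spin": 0, "grip": 5}
    - {"dx": 0.13, "dy": -0.3, "dz": -4.8, "spin": 0, "grip": 5}
    - {"dx": 0.13, "dy": -0.3, "dz": -6.4, "spin": 0, "grip": 5}
    - {"dx": 0.13, "dy": -0.3, "dz": -8, "spin": 0, "grip": 5}
    - {"dx": 0.13, "dy": -0.3, "dz": -9.6, "spin": 0, "grip": 5}
    - {"dx": 0.13, "dy": -0.3, "dz": -11.2, "spin": 0, "grip": 5}
    - {"dx": 0.13, "dy": -0.3, "dz": -12.3, "spin": 0, "grip": 5}
    - {"dx": 0.13, "dy": -0.3, "dz": -12.3, "spin": 0, "grip": 5}

```text
time_s: 49.65
tcp_pos: [0.5267, 0.3015, 0.2072]
eef_rot: [179.8, -0.0, -55.0]
contact_force: [-0.5, -0.0, -0.7]
gripper_width: 0.0107
```

Request:
servo_tool:
  targets:
    - {"dx": 0, "dy": 0, "dz": 0, "spin": 0, "grip": 30}
    - {"dx": 0, "dy": 0, "dz": 0, "spin": 0, "grip": 30}
    - {"dx": 0, "dy": 0, "dz": 0, "spin": 0, "grip": 30}
    - {"dx": 0, "dy": 0, "dz": 0, "spin": 0, "grip": 30}
    - {"dx": 0, "dy": 0, "dz": 0, "spin": 0, "grip": 30}
    - {"dx": 0, "dy": 0, "dz": 0, "spin": 0, "grip": 30}
    - {"dx": 0, "dy": 0, "dz": 1, "spin": 0, "grip": 30}
    - {"dx": 0, "dy": 0, "dz": 3, "spin": 0, "grip": 30}
    - {"dx": 0, "dy": 0, "dz": 6, "spin": 0, "grip": 50}
    - {"dx": 0, "dy": 0, "dz": 9, "spin": 0, "grip": 60}

```text
time_s: 50.48
tcp_pos: [0.5274, 0.3025, 0.3013]
eef_rot: [179.9, -0.0, -55.0]
contact_force: [0.4, 0.7, 0.2]
gripper_width: 0.0345
```

```bash
python3 - <<'E'
from bx import *
now()
for n in['side','scene','wrist']:
    im=r.capture(n);cv2.imwrite(f'pics/{n}15.png',im)
    print(n,[(round(d['p'],2),np.round(d['extent']).tolist()) for d in r.cut_out('pip0',n) if d['p']>.3])
E
```

```text
t 50.58 bin [  0.6  -2.8 305.7] yaw -55.0 w 0.042 F [-0.2  0.2 -0. ]
side [(0.56, [425.0, 310.0, 432.0, 354.0])]
scene []
wrist []
```

Request:
servo_tool:
  targets:
    - {"dx": 0, "dy": -2, "dz": 0.5, "spin": 0.05, "grip": 60}
    - {"dx": -0.2, "dy": -5.5, "dz": 0.5, "spin": 0.13, "grip": 60}
    - {"dx": -0.4, "dy": -9, "dz": 0.5, "spin": 0.21, "grip": 60}
    - {"dx": -0.6, "dy": -12.5, "dz": 0.5, "spin": 0.29, "grip": 60}
    - {"dx": -0.8, "dy": -16, "dz": 0.5, "spin": 0.37, "grip": 60}
    - {"dx": -1, "dy": -19.5, "dz": 0.5, "spin": 0.45, "grip": 60}
    - {"dx": -1.2, "dy": -23, "dz": 0.5, "spin": 0.53, "grip": 60}
    - {"dx": -1.4, "dy": -26.5, "dz": 0.5, "spin": 0.61, "grip": 60}
    - {"dx": -1.6, "dy": -30, "dz": 0.5, "spin": 0.69, "grip": 60}
    - {"dx": -1.8, "dy": -33.5, "dz": 0.5, "spin": 0.78, "grip": 60}

```text
time_s: 51.77
tcp_pos: [0.5091, -0.0338, 0.3047]
eef_rot: [180.0, 0.0, -10.1]
contact_force: [2.3, -0.7, -0.2]
gripper_width: 0.0526
```

Request:
servo_tool:
  targets:
    - {"dx": -0.2, "dy": -3.5, "dz": 0, "spin": 0.09, "grip": 60}
    - {"dx": -0.4, "dy": -7, "dz": 0, "spin": 0.18, "grip": 60}
    - {"dx": -0.6, "dy": -10.5, "dz": 0, "spin": 0.27, "grip": 60}
    - {"dx": -0.8, "dy": -14, "dz": 0, "spin": 0.36, "grip": 60}
    - {"dx": -1, "dy": -17.5, "dz": 0, "spin": 0.45, "grip": 60}
    - {"dx": -1.2, "dy": -21, "dz": 0, "spin": 0.54, "grip": 60}
    - {"dx": -1.4, "dy": -24.5, "dz": 0, "spin": 0.63, "grip": 60}
    - {"dx": -1.7, "dy": -28, "dz": 0, "spin": 0.71, "grip": 60}
    - {"dx": -2, "dy": -31.5, "dz": -0.5, "spin": 0.79, "grip": 60}
    - {"dx": -2.3, "dy": -34.5, "dz": -1, "spin": 0.79, "grip": 60}

```text
time_s: 52.6
tcp_pos: [0.4861, -0.3794, 0.2943]
eef_rot: [-180.0, 0.0, 35.2]
contact_force: [0.4, 0.2, 0.4]
gripper_width: 0.0527
```

Request:
servo_tool:
  targets:
    - {"dx": 0, "dy": -1.5, "dz": -1.5, "spin": 0, "grip": 60}
    - {"dx": 0, "dy": -2, "dz": -4, "spin": 0, "grip": 60}
    - {"dx": 0, "dy": -2, "dz": -6.5, "spin": 0, "grip": 60}
    - {"dx": 0, "dy": -2, "dz": -8.5, "spin": 0, "grip": 60}
    - {"dx": 0, "dy": -2, "dz": -9.6, "spin": 0, "grip": 60}
    - {"dx": 0, "dy": -2, "dz": -9.9, "spin": 0, "grip": 60}
    - {"dx": 0, "dy": -2, "dz": -9.9, "spin": 0, "grip": 60}
    - {"dx": 0, "dy": -2, "dz": -9.9, "spin": 0, "grip": 60}
    - {"dx": 0, "dy": -2, "dz": -9.9, "spin": 0, "grip": 60}
    - {"dx": 0, "dy": -2, "dz": -9.9, "spin": 0, "grip": 60}

```text
time_s: 53.43
tcp_pos: [0.4874, -0.3974, 0.1974]
eef_rot: [179.9, -0.1, 35.0]
contact_force: [0.2, 0.3, 0.1]
gripper_width: 0.0528
```

```bash
python3 - <<'E'
from pf import *
r.capture('side');s=r.get_state();print(s['time_s'],s['tcp_pos'],s['eef_rot'])
V=look()
im=r.capture('wrist');cv2.imwrite('pics/w16.png',im[100:260,240:400])
for c,L in V: print([(round(d['p'],2),np.round(d['extent']).tolist()) for d in L])
c=V[2][0]
for X in [(.488,-.397,.162),(.484,-.398,.162)]: print(proj(c,X))
for d in V[2][1][:1]:
    k=mpts(d['mask'])
    for y in range(int(k[:,1].min()),int(k[:,1].max())+1,4): print(y,k[k[:,1]==y][:,0].min(),k[k[:,1]==y][:,0].max(),end='; ')
    y=k[:,1].max();x=k[k[:,1]>=y-5][:,0].mean();print('top',plane(c,[[x,y-3]],.16));y0=k[:,1].min();x=k[k[:,1]<=y0+3][:,0].mean();print('low',plane(c,[[x,y0]],.086))
E
```

```text
53.4833 [ 0.48728045 -0.39729642  0.19722685] [ 1.79900378e+02 -5.77962140e-02  3.49774616e+01]
[(0.53, [258.0, 138.0, 266.0, 148.0])]
[(0.48, [422.0, 310.0, 432.0, 353.0])]
[(0.67, [307.0, 187.0, 324.0, 231.0])]
[[314.74132033 220.50101808]]
[[312.57916151 225.83464014]]
187 316.0 317.0; 191 314.0 319.0; 195 314.0 319.0; 199 314.0 319.0; 203 311.0 322.0; 207 310.0 324.0; 211 310.0 324.0; 215 310.0 324.0; 219 310.0 324.0; 223 310.0 323.0; 227 309.0 317.0; top [[ 0.48303715 -0.3994356   0.16      ]]
low [[ 0.49319477 -0.39514656  0.086     ]]
```

Request:
servo_tool:
  targets:
    - {"dx": 0, "dy": -0.05, "dz": -1, "spin": 0, "grip": 60}
    - {"dx": 0, "dy": -0.05, "dz": -2.5, "spin": 0, "grip": 60}
    - {"dx": 0, "dy": -0.05, "dz": -4, "spin": 0, "grip": 60}
    - {"dx": 0, "dy": -0.05, "dz": -5.5, "spin": 0, "grip": 60}
    - {"dx": 0, "dy": -0.05, "dz": -7, "spin": 0, "grip": 60}
    - {"dx": 0, "dy": -0.05, "dz": -7.7, "spin": 0, "grip": 60}
    - {"dx": 0, "dy": -0.05, "dz": -7.8, "spin": 0, "grip": 60}
    - {"dx": 0, "dy": -0.05, "dz": -7.8, "spin": 0, "grip": 60}
    - {"dx": 0, "dy": -0.05, "dz": -7.8, "spin": 0, "grip": 30}
    - {"dx": 0, "dy": -0.05, "dz": -7.8, "spin": 0, "grip": 5}
  squeeze: 12

```text
time_s: 54.67
tcp_pos: [0.4873, -0.398, 0.1189]
eef_rot: [179.9, -0.0, 35.0]
contact_force: [0.2, 0.8, 0.0]
gripper_width: 0.0444
```

Request:
servo_tool:
  targets:
    - {"dx": 0, "dy": 0, "dz": 0, "spin": 0, "grip": 5}
    - {"dx": 0, "dy": 0, "dz": 0, "spin": 0, "grip": 5}
    - {"dx": 0, "dy": 0, "dz": 0, "spin": 0, "grip": 5}
    - {"dx": 0, "dy": 0, "dz": 0, "spin": 0, "grip": 5}
    - {"dx": 0, "dy": 0, "dz": 0, "spin": 0, "grip": 5}
    - {"dx": 0, "dy": 0, "dz": 0, "spin": 0, "grip": 5}
    - {"dx": 0, "dy": 0, "dz": 0, "spin": 0, "grip": 5}
    - {"dx": 0, "dy": 0, "dz": 0, "spin": 0, "grip": 5}
    - {"dx": 0, "dy": 0, "dz": 0.5, "spin": 0, "grip": 5}
    - {"dx": 0, "dy": 0, "dz": 1, "spin": 0, "grip": 5}

```text
time_s: 55.5
tcp_pos: [0.4865, -0.3976, 0.128]
eef_rot: [-180.0, 0.0, 35.0]
contact_force: [-0.0, 0.1, 0.3]
gripper_width: 0.0106
```

Request:
servo_tool:
  targets:
    - {"dx": 0, "dy": 0, "dz": 1.5, "spin": 0, "grip": 5}
    - {"dx": 0, "dy": 0, "dz": 3.5, "spin": 0, "grip": 5}
    - {"dx": 0, "dy": 0, "dz": 6, "spin": 0, "grip": 5}
    - {"dx": 0, "dy": 0, "dz": 8.5, "spin": 0, "grip": 5}
    - {"dx": 0, "dy": 0, "dz": 11, "spin": 0, "grip": 5}
    - {"dx": 0, "dy": 0, "dz": 13.5, "spin": 0, "grip": 5}
    - {"dx": 0, "dy": 0, "dz": 16, "spin": 0, "grip": 5}
    - {"dx": 0, "dy": 0, "dz": 18.5, "spin": 0, "grip": 5}
    - {"dx": 0, "dy": 0, "dz": 20.5, "spin": 0, "grip": 5}
    - {"dx": 0, "dy": 0, "dz": 20.5, "spin": 0, "grip": 5}

```text
time_s: 56.33
tcp_pos: [0.4878, -0.3989, 0.3389]
eef_rot: [179.6, -0.2, 35.0]
contact_force: [-0.4, -0.1, 0.0]
gripper_width: 0.0103
```

```bash
python3 - <<'E'
from h import *
r.capture('side');s=r.get_state();print(s['time_s'],s['tcp_pos'],s['gripper_width'],s['contact_force'])
for n in['side','scene','wrist']:
    im=r.capture(n);cv2.imwrite(f'pics/{n}17.png',im)
    print(n,[(round(d['p'],2),np.round(d['extent']).tolist()) for d in r.cut_out('pip0',n) if d['p']>.3])
E
```

```text
56.3833 [ 0.48743945 -0.3982409   0.33635082] 0.01072286775925823 [-0.06857059  0.40169587  0.04530974]
side [(0.66, [432.0, 172.0, 448.0, 272.0])]
scene [(0.43, [252.0, 63.0, 261.0, 113.0])]
wrist [(0.74, [303.0, 198.0, 329.0, 299.0])]
```

Request:
servo_tool:
  targets:
    - {"dx": 0, "dy": 1.5, "dz": 0, "spin": -0.04, "grip": 5}
    - {"dx": 0.2, "dy": 4.5, "dz": 0, "spin": -0.1, "grip": 5}
    - {"dx": 0.4, "dy": 8, "dz": 0, "spin": -0.18, "grip": 5}
    - {"dx": 0.6, "dy": 11.5, "dz": 0, "spin": -0.26, "grip": 5}
    - {"dx": 0.8, "dy": 15, "dz": 0, "spin": -0.34, "grip": 5}
    - {"dx": 1, "dy": 18.5, "dz": 0, "spin": -0.42, "grip": 5}
    - {"dx": 1.2, "dy": 22, "dz": 0, "spin": -0.5, "grip": 5}
    - {"dx": 1.4, "dy": 25.5, "dz": 0, "spin": -0.58, "grip": 5}
    - {"dx": 1.6, "dy": 29, "dz": 0, "spin": -0.66, "grip": 5}
    - {"dx": 1.8, "dy": 32.5, "dz": 0, "spin": -0.74, "grip": 5}

```text
time_s: 57.52
tcp_pos: [0.5043, -0.0711, 0.3327]
eef_rot: [180.0, 0.0, -7.7]
contact_force: [0.7, -1.1, 0.1]
gripper_width: 0.0108
```

Request:
servo_tool:
  targets:
    - {"dx": 0.2, "dy": 3.5, "dz": 0, "spin": -0.08, "grip": 5}
    - {"dx": 0.4, "dy": 7, "dz": 0, "spin": -0.16, "grip": 5}
    - {"dx": 0.6, "dy": 10.5, "dz": 0, "spin": -0.24, "grip": 5}
    - {"dx": 0.8, "dy": 14, "dz": 0, "spin": -0.32, "grip": 5}
    - {"dx": 1, "dy": 17.5, "dz": 0, "spin": -0.41, "grip": 5}
    - {"dx": 1.2, "dy": 21, "dz": 0, "spin": -0.5, "grip": 5}
    - {"dx": 1.4, "dy": 24.5, "dz": 0, "spin": -0.59, "grip": 5}
    - {"dx": 1.6, "dy": 28, "dz": 0, "spin": -0.68, "grip": 5}
    - {"dx": 1.8, "dy": 31.5, "dz": 0, "spin": -0.77, "grip": 5}
    - {"dx": 2, "dy": 34.5, "dz": 0, "spin": -0.83, "grip": 5}

```text
time_s: 58.35
tcp_pos: [0.5243, 0.2745, 0.3323]
eef_rot: [179.9, -0.0, -55.2]
contact_force: [1.3, -1.4, 0.7]
gripper_width: 0.0105
```

Request:
servo_tool:
  targets:
    - {"dx": 0.1, "dy": 2, "dz": 0, "spin": 0, "grip": 5}
    - {"dx": 0.2, "dy": 3.1, "dz": 0, "spin": 0, "grip": 5}
    - {"dx": 0.2, "dy": 3.3, "dz": 0, "spin": 0, "grip": 5}
    - {"dx": 0.2, "dy": 3.3, "dz": 0, "spin": 0, "grip": 5}
    - {"dx": 0.2, "dy": 3.3, "dz": 0, "spin": 0, "grip": 5}
    - {"dx": 0.2, "dy": 3.3, "dz": 0, "spin": 0, "grip": 5}
    - {"dx": 0.2, "dy": 3.3, "dz": 0, "spin": 0, "grip": 5}
    - {"dx": 0.2, "dy": 3.3, "dz": 0, "spin": 0, "grip": 5}
    - {"dx": 0.2, "dy": 3.3, "dz": 0, "spin": 0, "grip": 5}
    - {"dx": 0.2, "dy": 3.3, "dz": 0, "spin": 0, "grip": 5}

```text
time_s: 59.18
tcp_pos: [0.5268, 0.305, 0.3332]
eef_rot: [-180.0, 0.0, -55.0]
contact_force: [0.4, -0.1, 0.3]
gripper_width: 0.0107
```

```bash
python3 hp.py " 0,0,335"; python3 - <<'E'
from h import *
s=cv2.resize(r.capture('side')[60:210,160:280],(360,450));q=cv2.resize(r.capture('scene')[110:280,420:556],(360,450));cv2.imwrite('pics/c18.png',np.hstack([s,q]))
E
```

```text
t 59.28 bin [-3.000e-01 -0.000e+00  3.331e+02] yaw -55.0 w 0.0108 F [-0.1 -0.6 -0.8]
scene [491. 182. 501. 209.]
side [214. 106. 221. 147.]
scene tip px [493. 206.] bin xy at nominal z [-41.1  18.6]
side tip px [218.5 145. ] bin xy at nominal z [22.  15.3]
tri tip bin [-10.7   2.4 242.2]
 0,0,335 [0.03, 0.02, 0.19]
```

View pics/c18.png

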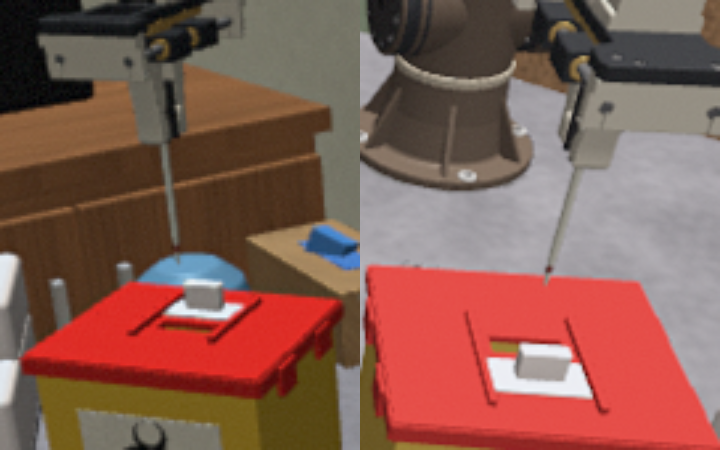

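Request:
servo_tool:
  targets:
    - {"dx": 0.05, "dy": -0.15, "dz": -0.5, "spin": 0, "grip": 5}
    - {"dx": 0.05, "dy": -0.15, "dz": -1.8, "spin": 0, "grip": 5}
    - {"dx": 0.05, "dy": -0.15, "dz": -3.2, "spin": 0, "grip": 5}
    - {"dx": 0.05, "dy": -0.15, "dz": -4.8, "spin": 0, "grip": 5}
    - {"dx": 0.05, "dy": -0.15, "dz": -6.4, "spin": 0, "grip": 5}
    - {"dx": 0.05, "dy": -0.15, "dz": -8, "spin": 0, "grip": 5}
    - {"dx": 0.05, "dy": -0.15, "dz": -9.6, "spin": 0, "grip": 5}
    - {"dx": 0.05, "dy": -0.15, "dz": -11.2, "spin": 0, "grip": 5}
    - {"dx": 0.05, "dy": -0.15, "dz": -12.5, "spin": 0, "grip": 5}
    - {"dx": 0.05, "dy": -0.15, "dz": -12.5, "spin": 0, "grip": 5}

```text
time_s: 60.47
tcp_pos: [0.5258, 0.3027, 0.2046]
eef_rot: [179.7, -0.0, -55.0]
contact_force: [-0.6, 0.4, -0.2]
gripper_width: 0.0107
```

Request:
servo_tool:
  targets:
    - {"dx": 0, "dy": 0, "dz": 0, "spin": 0, "grip": 30}
    - {"dx": 0, "dy": 0, "dz": 0, "spin": 0, "grip": 30}
    - {"dx": 0, "dy": 0, "dz": 0, "spin": 0, "grip": 30}
    - {"dx": 0, "dy": 0, "dz": 0, "spin": 0, "grip": 30}
    - {"dx": 0, "dy": 0, "dz": 0, "spin": 0, "grip": 30}
    - {"dx": 0, "dy": 0, "dz": 0, "spin": 0, "grip": 30}
    - {"dx": 0, "dy": 0, "dz": 1, "spin": 0, "grip": 30}
    - {"dx": 0, "dy": 0, "dz": 3, "spin": 0, "grip": 30}
    - {"dx": 0, "dy": 0, "dz": 6, "spin": 0, "grip": 50}
    - {"dx": 0, "dy": 0, "dz": 9, "spin": 0, "grip": 80}

```text
time_s: 61.3
tcp_pos: [0.5269, 0.3034, 0.2993]
eef_rot: [179.9, -0.0, -55.0]
contact_force: [0.8, 0.6, -0.3]
gripper_width: 0.0346
```

Request:
servo_tool:
  targets:
    - {"dx": -1, "dy": -0.7, "dz": 1, "spin": 0.1, "grip": 80}
    - {"dx": -2, "dy": -1.4, "dz": 2, "spin": 0.22, "grip": 80}
    - {"dx": -3, "dy": -2.1, "dz": 2, "spin": 0.34, "grip": 80}
    - {"dx": -4, "dy": -2.8, "dz": 2, "spin": 0.46, "grip": 80}
    - {"dx": -5, "dy": -3.5, "dz": 2, "spin": 0.58, "grip": 80}
    - {"dx": -5, "dy": -3.5, "dz": 2, "spin": 0.7, "grip": 80}
    - {"dx": -5, "dy": -3.5, "dz": 2, "spin": 0.82, "grip": 80}
    - {"dx": -5, "dy": -3.5, "dz": 2, "spin": 0.94, "grip": 80}
    - {"dx": -5, "dy": -3.5, "dz": 2, "spin": 1.06, "grip": 80}
    - {"dx": -5, "dy": -3.5, "dz": 2, "spin": 1.18, "grip": 80}

```text
time_s: 62.13
tcp_pos: [0.4772, 0.2688, 0.3191]
eef_rot: [-180.0, -0.1, 13.0]
contact_force: [0.7, 0.5, -0.3]
gripper_width: 0.0701
```

Request:
servo_tool:
  targets:
    - {"dx": 0, "dy": 0, "dz": 0, "spin": 0.12, "grip": 80}
    - {"dx": 0, "dy": 0, "dz": 0, "spin": 0.24, "grip": 80}
    - {"dx": 0, "dy": 0, "dz": 0, "spin": 0.36, "grip": 80}
    - {"dx": 0, "dy": 0, "dz": 0, "spin": 0.39, "grip": 80}
    - {"dx": 0, "dy": 0, "dz": 0, "spin": 0.39, "grip": 80}
    - {"dx": 0, "dy": 0, "dz": 0, "spin": 0.39, "grip": 80}
    - {"dx": 0, "dy": 0, "dz": 0, "spin": 0.39, "grip": 80}
    - {"dx": 0, "dy": 0, "dz": 0, "spin": 0.39, "grip": 80}
    - {"dx": 0, "dy": 0, "dz": 0, "spin": 0.39, "grip": 80}
    - {"dx": 0, "dy": 0, "dz": 0, "spin": 0.39, "grip": 80}

```text
time_s: 62.97
tcp_pos: [0.4772, 0.2688, 0.318]
eef_rot: [180.0, 0.0, 34.9]
contact_force: [0.5, -0.7, -0.5]
gripper_width: 0.0701
```

```bash
python3 bx.py " 36,0,181" ; python3 cart.py wrist pics/w19.png;  python3 - <<'E'
from h import *
for n in['side','scene','wrist']:
    im=r.capture(n);cv2.imwrite(f'pics/{n}19.png',im);c=cal(n)
    for t in('pip0','cart0','shutter','vial','plate'):print(n,t,[(round(d['p'],2),np.round(d['extent']).tolist()) for d in r.cut_out(t,n) if d['p']>.3])
    if n=='wrist':
        d=r.cut_out('shutter',n)[0];print(rect(c,d['mask'],.175))
E
```

```text
t 63.07 bin [-61.7  -1.3 318. ] yaw 34.9 w 0.0698 F [ 0.3  0.6 -0. ]
 36,0,181 [7.93, 5.71, -13.7]
t 63.1167 tcp [0.4772 0.2688 0.3179] yaw 35.0 w 0.0701
0.54 [310, 129, 333, 131] (521.6, 288.0, 27.3, 4.5, -55.0)
side pip0 []
side cart0 []
side shutter [(0.68, [216.0, 150.0, 241.0, 168.0])]
side vial [(0.53, [349.0, 222.0, 360.0, 242.0]), (0.32, [162.0, 155.0, 275.0, 246.0])]
side plate [(0.87, [361.0, 236.0, 423.0, 273.0])]
scene pip0 [(0.43, [417.0, 206.0, 556.0, 332.0])]
scene cart0 []
scene shutter [(0.85, [467.0, 242.0, 507.0, 261.0])]
scene vial [(0.48, [305.0, 274.0, 311.0, 296.0])]
scene plate [(0.85, [240.0, 248.0, 304.0, 288.0])]
wrist pip0 [(0.54, [278.0, 66.0, 352.0, 106.0]), (0.46, [302.0, 116.0, 318.0, 127.0])]
wrist cart0 [(0.59, [303.0, 131.0, 333.0, 130.0])]
wrist shutter [(0.89, [282.0, 66.0, 353.0, 104.0])]
wrist vial [(0.66, [534.0, 98.0, 575.0, 119.0]), (0.37, [304.0, 131.0, 334.0, 131.0])]
wrist plate [(0.75, [554.0, 109.0, 640.0, 195.0])]
(556.4, 325.1, 65.6, 33.7, -55.0)
```

```bash
python3 - <<'E'
import cv2,numpy as np
w=cv2.imread('pics/wrist19.png')[90:145,270:365];s=cv2.imread('pics/side19.png')[140:200,180:260];q=cv2.imread('pics/scene19.png')[205:275,440:540];e=cv2.imread('pics/side19.png')[200:400,140:480]
cv2.imwrite('pics/c19.png',np.vstack([np.hstack([cv2.resize(w,(400,300),interpolation=2),cv2.resize(q,(400,300),interpolation=2)]),np.hstack([cv2.resize(s,(340,255),interpolation=2),cv2.resize(e,(460,255))])]))
E
```

```text
(no output)
```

View pics/c19.png

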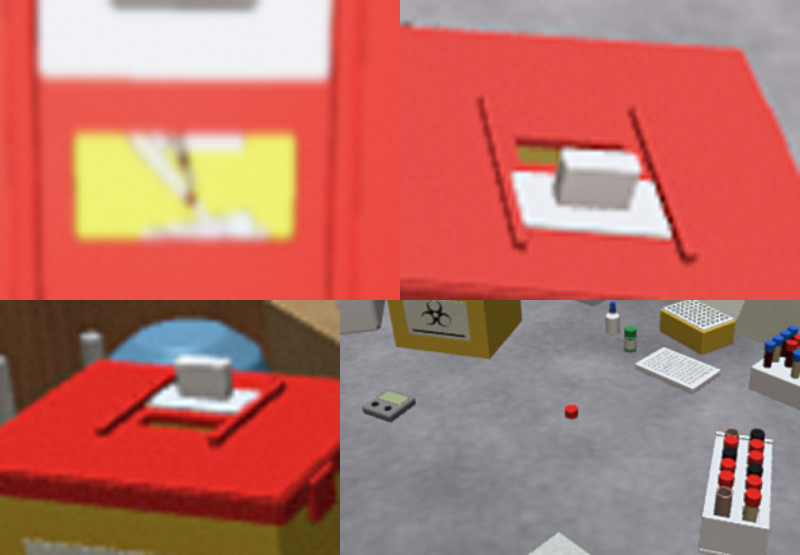

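Request:
servo_tool:
  targets:
    - {"dx": 1.5, "dy": 1, "dz": 0, "spin": 0, "grip": 80}
    - {"dx": 3.5, "dy": 2.5, "dz": 0, "spin": 0, "grip": 80}
    - {"dx": 5.5, "dy": 4, "dz": -1, "spin": 0, "grip": 80}
    - {"dx": 7.5, "dy": 5.4, "dz": -3, "spin": 0, "grip": 80}
    - {"dx": 7.93, "dy": 5.71, "dz": -6, "spin": 0, "grip": 80}
    - {"dx": 7.93, "dy": 5.71, "dz": -9, "spin": 0, "grip": 80}
    - {"dx": 7.93, "dy": 5.71, "dz": -11.5, "spin": 0, "grip": 80}
    - {"dx": 7.93, "dy": 5.71, "dz": -13, "spin": 0, "grip": 80}
    - {"dx": 7.93, "dy": 5.71, "dz": -13.7, "spin": 0, "grip": 80}
    - {"dx": 7.93, "dy": 5.71, "dz": -13.7, "spin": 0, "grip": 80}
  squeeze: 15

```text
time_s: 65.0
tcp_pos: [0.5561, 0.3255, 0.1794]
eef_rot: [180.0, 0.2, 35.0]
contact_force: [-0.8, -1.0, -0.0]
gripper_width: 0.0702
```

Request:
servo_tool:
  targets:
    - {"dx": 0, "dy": 0, "dz": 0, "spin": 0, "grip": 30}
    - {"dx": 0, "dy": 0, "dz": 0, "spin": 0, "grip": 30}
    - {"dx": 0, "dy": 0, "dz": 0, "spin": 0, "grip": 30}
    - {"dx": 0, "dy": 0, "dz": 0, "spin": 0, "grip": 30}
    - {"dx": 0, "dy": 0, "dz": 0, "spin": 0, "grip": 30}
    - {"dx": 0, "dy": 0, "dz": 0, "spin": 0, "grip": 30}
    - {"dx": 0, "dy": 0, "dz": 0, "spin": 0, "grip": 30}
    - {"dx": 0, "dy": 0, "dz": 0, "spin": 0, "grip": 30}
    - {"dx": 0, "dy": 0, "dz": 0, "spin": 0, "grip": 30}
    - {"dx": 0, "dy": 0, "dz": 0, "spin": 0, "grip": 30}

```text
time_s: 65.83
tcp_pos: [0.5565, 0.3262, 0.1814]
eef_rot: [-180.0, -0.0, 35.0]
contact_force: [-3.2, 1.2, 4.9]
gripper_width: 0.0337
```

```bash
python3 bx.py " 0,0,181"
```

```text
t 65.93 bin [ 36.1   0.2 181.4] yaw 35.0 w 0.0336 F [-3.9  1.5  4.8]
 0,0,181 [-2.95, -2.09, -0.04]
```

Request:
servo_tool:
  targets:
    - {"dx": -0.3, "dy": -0.2, "dz": 0, "spin": 0, "grip": 30}
    - {"dx": -0.7, "dy": -0.5, "dz": 0, "spin": 0, "grip": 30}
    - {"dx": -1.1, "dy": -0.77, "dz": 0, "spin": 0, "grip": 30}
    - {"dx": -1.5, "dy": -1.05, "dz": 0, "spin": 0, "grip": 30}
    - {"dx": -1.9, "dy": -1.33, "dz": 0, "spin": 0, "grip": 30}
    - {"dx": -2.3, "dy": -1.6, "dz": 0, "spin": 0, "grip": 30}
    - {"dx": -2.6, "dy": -1.82, "dz": 0, "spin": 0, "grip": 30}
    - {"dx": -2.9, "dy": -2.03, "dz": 0, "spin": 0, "grip": 30}
    - {"dx": -3.03, "dy": -2.12, "dz": 0, "spin": 0, "grip": 30}
    - {"dx": -3.03, "dy": -2.12, "dz": 0, "spin": 0, "grip": 30}

```text
time_s: 66.82
tcp_pos: [0.5268, 0.3056, 0.1815]
eef_rot: [-180.0, -0.2, 35.0]
contact_force: [2.0, 6.8, 2.4]
gripper_width: 0.0339
```

```bash
python3 bx.py
```

```text
t 66.92 bin [  0.    0.4 181.4] yaw 35.0 w 0.0335 F [0.9 6.3 4.1]
```

Request:
servo_tool:
  targets:
    - {"dx": -0.05, "dy": -0.03, "dz": 0, "spin": 0, "grip": 30}
    - {"dx": -0.1, "dy": -0.07, "dz": 0, "spin": 0, "grip": 30}
    - {"dx": -0.16, "dy": -0.11, "dz": 0, "spin": 0, "grip": 30}
    - {"dx": -0.16, "dy": -0.11, "dz": 0, "spin": 0, "grip": 30}
    - {"dx": -0.16, "dy": -0.11, "dz": 0, "spin": 0, "grip": 30}
    - {"dx": -0.16, "dy": -0.11, "dz": 0, "spin": 0, "grip": 30}
    - {"dx": -0.16, "dy": -0.11, "dz": 0, "spin": 0, "grip": 30}
    - {"dx": -0.16, "dy": -0.11, "dz": 0, "spin": 0, "grip": 30}
    - {"dx": -0.16, "dy": -0.11, "dz": 0, "spin": 0, "grip": 30}
    - {"dx": -0.16, "dy": -0.11, "dz": 0, "spin": 0, "grip": 30}

```text
time_s: 67.8
tcp_pos: [0.5267, 0.3056, 0.1815]
eef_rot: [-180.0, -0.3, 35.0]
contact_force: [7.5, 8.7, -2.6]
gripper_width: 0.0337
```

Request:
servo_tool:
  targets:
    - {"dx": 0, "dy": 0, "dz": 0, "spin": 0, "grip": 80}
    - {"dx": 0, "dy": 0, "dz": 0, "spin": 0, "grip": 80}
    - {"dx": 0, "dy": 0, "dz": 0, "spin": 0, "grip": 80}
    - {"dx": 0, "dy": 0, "dz": 0, "spin": 0, "grip": 80}
    - {"dx": 0, "dy": 0, "dz": 1, "spin": 0, "grip": 80}
    - {"dx": 0, "dy": 0, "dz": 3, "spin": 0, "grip": 80}
    - {"dx": 0, "dy": 0, "dz": 6, "spin": 0, "grip": 80}
    - {"dx": -2, "dy": -1.4, "dz": 9, "spin": 0, "grip": 80}
    - {"dx": -4.5, "dy": -3.1, "dz": 12, "spin": 0, "grip": 80}
    - {"dx": -5, "dy": -3.5, "dz": 13.7, "spin": 0, "grip": 80}

```text
time_s: 68.63
tcp_pos: [0.4731, 0.2669, 0.3225]
eef_rot: [-180.0, -0.2, 35.0]
contact_force: [0.4, -0.3, 0.2]
gripper_width: 0.0703
```

```bash
python3 bx.py; python3 - <<'E'
from bx import *
for n in['side','scene','wrist']:
    c=cal(n);im=r.capture(n)
    for t in('pip0','cart0','shutter','vial','plate'):
        L=[d for d in r.cut_out(t,n) if d['p']>.4];print(n,t,[(round(d['p'],2),np.round(d['extent']).tolist()) for d in L])
        if t=='shutter' and n=='wrist':
            q=rect(c,L[0]['mask'],.175);print(q,'x\'',(np.array(q[:2])-C)@ex)
    if n=='wrist':
        h=cv2.cvtColor(im,cv2.COLOR_BGR2HSV);m=(h[...,0]>22)&(h[...,0]<38)&(h[...,1]>100)&(h[...,2]>150);print('yellow near slot',m[60:200,260:370].sum())
        R=((h[...,0]<8)|(h[...,0]>172))&(h[...,1]>150)&(h[...,2]>100);k=max(cv2.findContours(R.astype(np.uint8),0,2)[0],key=cv2.contourArea);Q=cv2.approxPolyDP(cv2.convexHull(k),5,True)[:,0];print(np.round(plane(c,Q,.17)[:,:2]*1000).tolist())
E
```

```text
t 68.73 bin [-65.   -0.5 324. ] yaw 35.0 w 0.0703 F [ 0.6 -0.2  0.1]
side pip0 []
side cart0 []
side shutter [(0.61, [212.0, 156.0, 233.0, 170.0])]
side vial [(0.47, [350.0, 220.0, 357.0, 243.0])]
side plate [(0.72, [358.0, 237.0, 422.0, 272.0]), (0.53, [213.0, 158.0, 236.0, 172.0])]
scene pip0 []
scene cart0 []
scene shutter [(0.91, [461.0, 228.0, 504.0, 248.0])]
scene vial [(0.8, [305.0, 274.0, 316.0, 292.0])]
scene plate [(0.61, [240.0, 244.0, 303.0, 290.0])]
wrist pip0 []
wrist cart0 []
wrist shutter [(0.71, [285.0, 102.0, 353.0, 140.0])]
(527.6, 304.8, 67.0, 33.9, -55.0) x' 0.20470300839789068
wrist vial [(0.96, [536.0, 96.0, 578.0, 120.0])]
wrist plate [(0.78, [553.0, 105.0, 640.0, 195.0])]
yellow near slot 0
[[541.0, 444.0], [662.0, 269.0], [514.0, 166.0], [393.0, 339.0]]
```

The closure is hard against its stop: pushing further gave about 11 N with no motion, and it measures x' = 0.2 mm. The robot is clear, so I'm handing in.

```bash
python3 -c "
from plant import r
print(r.close_job())"
```

```text
the job is handed in; nothing more can be done
None
```

The job is done and handed in at about 69 s of the 210 s limit. I slid the closure open and posted all three cartridges present edge-on, after turning each one upright under the lid's overhanging edge. I then pulled both pipettes from their tubes, dropped them through the slot, and slid the closure shut.

- **Contents:** A look at the slot before closing showed everything inside and nothing sticking out. Afterwards no camera found a cartridge or pipette outside the bin.
- **Closure:** It is hard against its stop, within about 0.2 mm of shut, and no part of the slot shows.
- **Vial and plate:** The vial is still standing and the plate is where it was, to within a few pixels of the first pictures.
- **Disagreements:** The automatic fits of how the pipettes leaned disagreed from view to view. I set the grips and the drops from positions I read off the pictures myself, and both grips and both drops worked first time.

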